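# Contact check of graphite electrodes in a V-rail

### The arm

A 6-joint arm with a two-finger parallel gripper is mounted at the origin on the work surface. World frame = base frame: x ahead of the robot, y to its left, z up, the work surface at z = 0. Lengths are in m, angles in degrees, forces in N, time in s.
With the tool pointing down it reaches from about 0.35 to 0.85 m from the base axis. Payload 8.1 kg.
Tool frame: the origin (TCP) lies at the centre of the arm's flange, where the gripper is bolted on; the fingertips stand 173 mm ahead of it and the grasp point (between the pads) lies 155 mm ahead of it; x points along the fingers, y is the direction in which the jaws open and shut, and the axes are right-handed (so a half turn about x gives the same grasp; the last joint's range is limited). The gripper opens to 85 mm and grips with 20 to 120 N. Pads are 22 mm wide; open, the fingers measure 114 mm over their backs; the gripper's body (76 mm by 85 mm) begins 54 mm behind the grasp point. The pads swing forward as they close: fully open they stand 13 mm farther back than shut.
Start: joints at [-81.211, 7.471, 85.268, -0, 87.261, -4.893], TCP at [0.142, -0.583, 0.405] pointing down, gripper open.
Joint ranges: [-169.43, 169.43], [-51.17, 129.36], [1.28, 143.12], [-76.62, 256.62], [0, 156.53], [-152.29, 152.29]. Speed limits (degrees/s): [136.94, 136.94, 159.86, 180, 180, 180].

### API

Orientations are given as a 3x3 rotation matrix whose columns are the frame's x, y, z axes.
In Python, from cell import monitor, optics, manip, models gives the robot as it stands.
- The arm moves only by the shell command python3 -m pendant 'ROWS' [FORCE]. ROWS is a JSON object of lists of equal length, an entry for each row: "delta_pos": the shift along the tool's x, y, z in mm, a list of three; "turn": the turn about the tool's x in rad; "hand": the opening, from -1 (shut) to 1 (fully open). In form: {"delta_pos": [[tx, ty, tz], ...], "turn": [turn, ...], "hand": [hand, ...]}. A call has 1 to 12 rows; each row shifts and turns the pose as measured when the row begins, along the tool's axes as they then stand; what a row does not reach is not made up. A row lasts 1/8 s, in which the tool goes at most 62.5 mm and 10.7 degrees, less where a joint would pass 70% of its speed; a pose out of reach is approached as far as the arm can. A call with a gripper value outside its range is refused whole. The fingers move at their own pace and stop on an object; FORCE is the grip in N (left out, the last holds). Time passes only in rows, so rows that do not move let the fingers close. It gives the time, the measured TCP pose, the force and the opening at its end, in the units of the state.
- monitor.observe(): the state, without advancing time (a new reading comes with each control period).
- optics.get_image(name): name is "scene" or "top" or "wrist"; returns (picture, depth): 400x640x3 uint8, blue, green, red; 400x640 float32, m along the optical axis (not along the pixel's ray), 0 where there is no reading.
- optics.calibration(name): a dict with "mtx" (3x3 intrinsics, pixels), "rvec" (rotation vector, rad) and "tvec" (3), from world to camera coordinates, as OpenCV has them. Camera axes: x right, y down, z forward; pixel columns grow to the right and rows downward; lengths in m; the calibration is good to about 2 mm. A picture is of the moment at which its call begins: read the wrist's pose just before it. calibration takes no time and is no camera call; for the wrist camera it gives the pose at the moment of the call.
- manip.hand_in(): hands the job in, once; it reports no verdict.
Trained networks look in the newest picture that a camera, given by its name, has taken for a name from the list of things; names that differ only in an ending like _2 or _b are one class to them, and where a whole thing is asked for, a point or a joint stands for the part that bears it (a point fixed in the world has none). Each returns a list of dicts, best first, with "confidence" (0 to 1); they miss things now and then, are a little off and sometimes report something else, mostly with a low value. They report only what shows in the picture. A call takes as long as a camera call.
- models.search_frame(camera, query): "position" ([column, row] as shares, 0 to 1, of the picture: columns of its width, rows of its height, amid what is visible of it).
The state is a dict: "time_s": time; "joint_positions": joint angles; "joint_velocities": joint speeds; "joint_efforts": joint torques, N m; "tcp_pos": TCP position; "tcp_rot": TCP orientation; "contact_force": force on the tool from outside, world axes, zero at the start; "ft_torque": the same for the moment, N m; "grip_width": finger opening in m.
Only numpy, scipy, OpenCV 4.12 (cv2) and the standard library are available. Lean on these libraries where they do the work, as an engineer would, in place of code of your own. Each camera call takes 0.05 s, during which the arm holds its last target.

### The job

Run the contact check on all the graphite electrodes standing on the blue mat: stand each one on the bench before its own V of the brass contact rail and push it in until it is centred against both faces. With all of them seated together, press the black spring plunger on the rail fully down to its stop, hold it there for about a second and let it come back up. Then stand every electrode upright in the white tray and let go, leaving the beaker, jar and spatula alone.

Things in the scene. Friction and masses are not known exactly. Their poses are not given: they have to be found in the camera images.
- rail: Fixed contact rail: bar 325 mm long, 25 mm high (x = 35 to 65 mm), with three upright 60 degree V's of slippery brass plates, 25 mm high, facing -x. Origin at bench level under the middle V's seat; +x points into the V's (push this way), y along the bar. V apex at x = 44 mm, mouth 56 mm wide at x = -5 mm; bare bench before it. A 46 mm square blue housing, 50 mm high, at x = 42, y = 130 mm bears the plunger.
- plunger (a joint): Spring plunger on the rail's housing, travel in m: 0 = up, 0.012 = fully down at its stop. Springs back when let go. About 2 N to start it and 8 N at the stop.
- plunger_top (a point): Centre of the top of the plunger's black mushroom head (36 mm across); 86 mm above the bench when up, 74 mm when down. It is pressed straight down.
- mat: Blue mat fixed to the bench, 200 x 200 x 3 mm, origin at its centre at bench level. The electrodes stand on it at the start. May lie on the left or on the right.
- tray_floor (a point): Centre of the inner floor of the white tray (200 x 200 mm outside, walls 5 mm thick and 22 mm high, inner floor 5 mm above the bench), fixed on the bench; x and y along its sides. It lies on the side where the mat is not.
- beaker: Glass beaker, 68 mm across, 90 mm tall, beyond the rail; origin under its centre. Leave alone.
- reagent_jar: Amber jar with blue cap, 60 mm across, 100 mm tall, beyond the rail; origin under its centre. Leave alone.
- spatula: Lab spatula lying on the bench, 180 mm long. Leave alone.
- seat0 (a point): Where the middle of an electrode (half-way up, 35 mm over the bench) is when it touches both faces of the V at rail y = -120 mm. Axes as the rail's. A central push of about 10 N settles it there; pushed off-centre it may jam on one face, then push again.
- seat1 (a point): Where the middle of an electrode (half-way up, 35 mm over the bench) is when it touches both faces of the V at rail y = -30 mm. Axes as the rail's. A central push of about 10 N settles it there; pushed off-centre it may jam on one face, then push again.
- seat2 (a point): Where the middle of an electrode (half-way up, 35 mm over the bench) is when it touches both faces of the V at rail y = 60 mm. Axes as the rail's. A central push of about 10 N settles it there; pushed off-centre it may jam on one face, then push again.
- electrode_red_mid (a point): Middle of the red electrode (on its axis, 35 mm above its foot): a loose upright part, 0.16 to 0.29 kg, 70 mm tall: a dark graphite puck, 44 mm across and 30 mm high, with a red plastic stem, 24 mm across and 40 mm high, on top. z along its axis. May be absent. Pushed on the puck it slides on the bench (1 to 2 N); pushed high on the stem it may tip.
- electrode_yellow_mid (a point): Middle of the yellow electrode (on its axis, 35 mm above its foot): a loose upright part, 0.16 to 0.29 kg, 70 mm tall: a dark graphite puck, 44 mm across and 30 mm high, with a yellow plastic stem, 24 mm across and 40 mm high, on top. z along its axis. May be absent. Pushed on the puck it slides on the bench (1 to 2 N); pushed high on the stem it may tip.
- electrode_green_mid (a point): Middle of the green electrode (on its axis, 35 mm above its foot): a loose upright part, 0.16 to 0.29 kg, 70 mm tall: a dark graphite puck, 44 mm across and 30 mm high, with a green plastic stem, 24 mm across and 40 mm high, on top. z along its axis. May be absent. Pushed on the puck it slides on the bench (1 to 2 N); pushed high on the stem it may tip.
- electrode_white_mid (a point): Middle of the white electrode (on its axis, 35 mm above its foot): a loose upright part, 0.16 to 0.29 kg, 70 mm tall: a dark graphite puck, 44 mm across and 30 mm high, with a white plastic stem, 24 mm across and 40 mm high, on top. z along its axis. May be absent. Pushed on the puck it slides on the bench (1 to 2 N); pushed high on the stem it may tip.
- electrode_red: The same red electrode; origin at the centre of its underside.
- electrode_yellow: The same yellow electrode; origin at the centre of its underside.
- electrode_green: The same green electrode; origin at the centre of its underside.
- electrode_white: The same white electrode; origin at the centre of its underside.

How it is judged (in metres and radians):
On the way, in this order (a step that is already met when the one before it is completed fails the run):
1. all electrodes present stand seated in V's, with the plunger up (((x of electrode_red_mid in the frame of seat0 between -0.0025 and 0.0025 m and y of electrode_red_mid in the frame of seat0 between -0.0025 and 0.0025 m) or (x of electrode_red_mid in the frame of seat1 between -0.0025 and 0.0025 m and y of electrode_red_mid in the frame of seat1 between -0.0025 and 0.0025 m) or (x of electrode_red_mid in the frame of seat2 between -0.0025 and 0.0025 m and y of electrode_red_mid in the frame of seat2 between -0.0025 and 0.0025 m)) and angle between each of electrode_red_mid, electrode_yellow_mid, electrode_green_mid, electrode_white_mid's own z axis and vertical below 0.08 rad and height (world z) of each of electrode_red_mid, electrode_yellow_mid, electrode_green_mid, electrode_white_mid below 0.045 m and ((x of electrode_yellow_mid in the frame of seat0 between -0.0025 and 0.0025 m and y of electrode_yellow_mid in the frame of seat0 between -0.0025 and 0.0025 m) or (x of electrode_yellow_mid in the frame of seat1 between -0.0025 and 0.0025 m and y of electrode_yellow_mid in the frame of seat1 between -0.0025 and 0.0025 m) or (x of electrode_yellow_mid in the frame of seat2 between -0.0025 and 0.0025 m and y of electrode_yellow_mid in the frame of seat2 between -0.0025 and 0.0025 m)) and ((x of electrode_green_mid in the frame of seat0 between -0.0025 and 0.0025 m and y of electrode_green_mid in the frame of seat0 between -0.0025 and 0.0025 m) or (x of electrode_green_mid in the frame of seat1 between -0.0025 and 0.0025 m and y of electrode_green_mid in the frame of seat1 between -0.0025 and 0.0025 m) or (x of electrode_green_mid in the frame of seat2 between -0.0025 and 0.0025 m and y of electrode_green_mid in the frame of seat2 between -0.0025 and 0.0025 m)) and ((x of electrode_white_mid in the frame of seat0 between -0.0025 and 0.0025 m and y of electrode_white_mid in the frame of seat0 between -0.0025 and 0.0025 m) or (x of electrode_white_mid in the frame of seat1 between -0.0025 and 0.0025 m and y of electrode_white_mid in the frame of seat1 between -0.0025 and 0.0025 m) or (x of electrode_white_mid in the frame of seat2 between -0.0025 and 0.0025 m and y of electrode_white_mid in the frame of seat2 between -0.0025 and 0.0025 m)) and value of joint plunger below 0.003 m), for 0.2 s.
2. with all of them still seated, the plunger is held fully down (((x of electrode_red_mid in the frame of seat0 between -0.0025 and 0.0025 m and y of electrode_red_mid in the frame of seat0 between -0.0025 and 0.0025 m) or (x of electrode_red_mid in the frame of seat1 between -0.0025 and 0.0025 m and y of electrode_red_mid in the frame of seat1 between -0.0025 and 0.0025 m) or (x of electrode_red_mid in the frame of seat2 between -0.0025 and 0.0025 m and y of electrode_red_mid in the frame of seat2 between -0.0025 and 0.0025 m)) and angle between each of electrode_red_mid, electrode_yellow_mid, electrode_green_mid, electrode_white_mid's own z axis and vertical below 0.08 rad and height (world z) of each of electrode_red_mid, electrode_yellow_mid, electrode_green_mid, electrode_white_mid below 0.045 m and ((x of electrode_yellow_mid in the frame of seat0 between -0.0025 and 0.0025 m and y of electrode_yellow_mid in the frame of seat0 between -0.0025 and 0.0025 m) or (x of electrode_yellow_mid in the frame of seat1 between -0.0025 and 0.0025 m and y of electrode_yellow_mid in the frame of seat1 between -0.0025 and 0.0025 m) or (x of electrode_yellow_mid in the frame of seat2 between -0.0025 and 0.0025 m and y of electrode_yellow_mid in the frame of seat2 between -0.0025 and 0.0025 m)) and ((x of electrode_green_mid in the frame of seat0 between -0.0025 and 0.0025 m and y of electrode_green_mid in the frame of seat0 between -0.0025 and 0.0025 m) or (x of electrode_green_mid in the frame of seat1 between -0.0025 and 0.0025 m and y of electrode_green_mid in the frame of seat1 between -0.0025 and 0.0025 m) or (x of electrode_green_mid in the frame of seat2 between -0.0025 and 0.0025 m and y of electrode_green_mid in the frame of seat2 between -0.0025 and 0.0025 m)) and ((x of electrode_white_mid in the frame of seat0 between -0.0025 and 0.0025 m and y of electrode_white_mid in the frame of seat0 between -0.0025 and 0.0025 m) or (x of electrode_white_mid in the frame of seat1 between -0.0025 and 0.0025 m and y of electrode_white_mid in the frame of seat1 between -0.0025 and 0.0025 m) or (x of electrode_white_mid in the frame of seat2 between -0.0025 and 0.0025 m and y of electrode_white_mid in the frame of seat2 between -0.0025 and 0.0025 m)) and value of joint plunger above 0.0105 m), for 0.4 s.
At the end, for the whole second after the job is handed in: Every electrode present stands upright (0.1 rad) at rest on the tray floor, plunger up (2 mm). Before that: all seated together (centres within 2.5 mm of the V seats along and across), then the plunger held within 1.5 mm of its stop for 0.4 s while all are seated (x of electrode_red_mid in the frame of tray_floor between -0.085 and 0.085 m and y of electrode_red_mid in the frame of tray_floor between -0.085 and 0.085 m and z of each of electrode_red_mid, electrode_yellow_mid, electrode_green_mid, electrode_white_mid in the frame of tray_floor below 0.042 m and angle between each of electrode_red_mid, electrode_yellow_mid, electrode_green_mid, electrode_white_mid's own z axis and vertical below 0.1 rad and linear speed of each of electrode_red, electrode_yellow, electrode_green, electrode_white below 0.02 m/s and x of electrode_yellow_mid in the frame of tray_floor between -0.085 and 0.085 m and y of electrode_yellow_mid in the frame of tray_floor between -0.085 and 0.085 m and x of electrode_green_mid in the frame of tray_floor between -0.085 and 0.085 m and y of electrode_green_mid in the frame of tray_floor between -0.085 and 0.085 m and x of electrode_white_mid in the frame of tray_floor between -0.085 and 0.085 m and y of electrode_white_mid in the frame of tray_floor between -0.085 and 0.085 m and value of joint plunger below 0.002 m); the robot touches nothing.
It fails at once if the beaker is moved more than 3 cm (distance of beaker from where it was at the start of the episode above 0.03 m).
It fails at once if the jar is moved more than 3 cm (distance of reagent_jar from where it was at the start of the episode above 0.03 m).
It fails at once if the spatula is moved more than 3 cm (distance of spatula from where it was at the start of the episode above 0.03 m).
Of electrode_red, electrode_yellow, electrode_green, electrode_white only 2 to 3 are there at a start; the rules pass over those that are not, and their reading is None.
At some moment in a run one of electrode_red, electrode_yellow, electrode_green, electrode_white may be knocked a few centimetres aside while the robot is not near it.
It also fails if it takes over 210 s, if anything falls off the work surface, if the arm or the gripper's body presses on something with over 40 N, if the wrist force passes 120 N, or if a joint passes its speed limit or range.

## Working session

There is one attempt and no reset: what is moved stays moved. The work goes in short steps, Python scripts to look and compute and a shell command to move; the robot and the scene stay as the last step left them, time stands still between calls to the robot, and variables do not carry over. Pictures are saved under pics/ and viewed, and the job is handed in when it is done.

```bash
ls -la; mkdir -p pics
python3 - <<'E'
from cell import monitor, optics, manip, models
import cv2
s=monitor.observe()
for k,v in s.items(): print(k,v)
for n in ["scene","top","wrist"]:
    im,d=optics.get_image(n); cv2.imwrite(f"pics/{n}_0.png",im)
    c=optics.calibration(n); print(n,c)
E
```

```text
total 12
drwxr-xr-x  3 agent agent 4096 Dec  6 09:36 .
drwxr-xr-x 23 root  root  4096 Dec  6 09:36 ..
drwxr-xr-x  2 agent agent 4096 Dec  6 09:36 pics
time_s 0.0
joint_positions [-8.12101614e+01  7.51510408e+00  8.53294578e+01  4.12717453e-04
  8.72619545e+01 -4.89283831e+00]
joint_velocities [ 0.00084782 -0.03367571 -0.01229215 -0.02128924 -0.03244346  0.03495411]
joint_efforts [ 1.14193619e-03 -5.69389057e+01 -5.00553489e+01 -1.44484789e-04
  1.45287858e-02  5.62264927e-05]
tcp_pos [ 0.14191643 -0.58273661  0.40364247]
tcp_rot [[-2.76973597e-04  2.36543795e-01 -9.71620788e-01]
 [ 1.83832657e-03 -9.71619063e-01 -2.36543900e-01]
 [-9.99998272e-01 -1.85167273e-03 -1.65731917e-04]]
contact_force [-0.20174271 -0.00494066 -0.37301893]
ft_torque [-0.00110039  0.02493605 -0.04756823]
grip_width 0.0852937789527987
scene {'mtx': array([[361.8585121 ,   0.        , 323.91898224],
       [  0.        , 361.8585121 , 200.28958639],
       [  0.        ,   0.        ,   1.        ]]), 'rvec': array([ 1.48219654,  1.9787301 , -0.88775249]), 'tvec': array([ 0.13337621, -0.31030621,  1.33203993])}
top {'mtx': array([[510.81370297,   0.        , 319.33749103],
       [  0.        , 510.81370297, 209.45901236],
       [  0.        ,   0.        ,   1.        ]]), 'rvec': array([ 2.12527938, -2.13876348,  0.21499335]), 'tvec': array([5.29480004e-04, 5.92365007e-01, 1.33230170e+00])}
wrist {'mtx': array([[327.74547392,   0.        , 316.56764694],
       [  0.        , 327.74547392, 197.86619564],
       [  0.        ,   0.        ,   1.        ]]), 'rvec': array([-2.26521994,  1.77920764,  0.28494401]), 'tvec': array([-0.59915975, -0.04126594,  0.37995842])}
```

View pics/top_0.png

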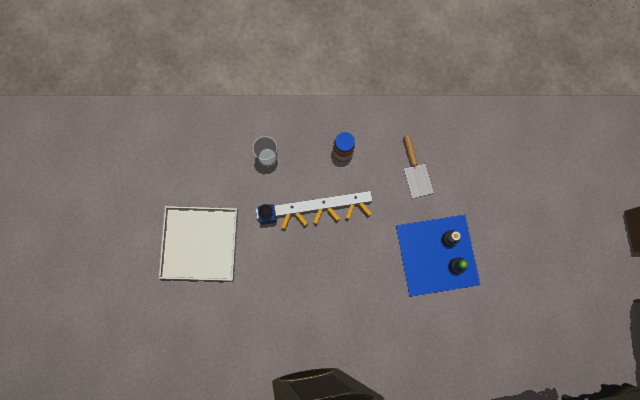

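View pics/scene_0.png

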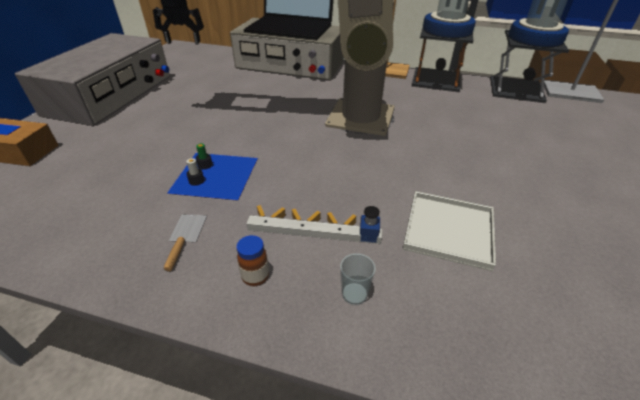

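View pics/wrist_0.png

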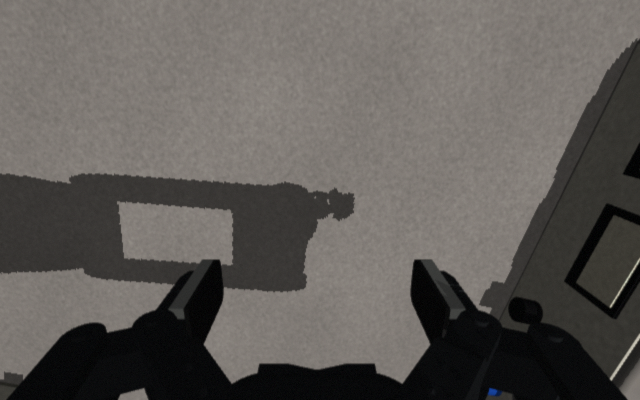

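Top view: white electrode at about (454,237), green at (462,265) on the mat on the right. The rail is at rows 195–215, with the plunger at (265,212), and the tray is on the left around (199,244). Only two electrodes are present.

```bash
cat > h.py <<'E'
from cell import monitor, optics, manip, models
import numpy as np, cv2
def cam(n):
    s=monitor.observe(); c=optics.calibration(n); im,d=optics.get_image(n)
    R,_=cv2.Rodrigues(np.array(c["rvec"])); return im,d,c["mtx"],R,np.array(c["tvec"]).ravel(),s
def cloud(d,K,R,t):
    v,u=np.mgrid[:d.shape[0],:d.shape[1]]
    P=np.stack([(u-K[0,2])/K[0,0]*d,(v-K[1,2])/K[1,1]*d,d],-1)
    W=(P-t)@R; W[d<=0]=np.nan; return W
def px(p,K,R,t):
    q=K@(R@np.array(p)+t); return q[:2]/q[2]
def ray(uv,z,K,R,t):
    r=R.T@np.array([(uv[0]-K[0,2])/K[0,0],(uv[1]-K[1,2])/K[1,1],1.]); o=-R.T@t
    return o+r*(z-o[2])/r[2]
E
python3 - <<'E'
from h import *
im,d,K,R,t,s=cam("top"); W=cloud(d,K,R,t)
np.save("W.npy",W)
print("bench z",np.nanmedian(W[300:340,200:260,2]), np.nanmedian(W[225:290,400:440,2]))
h=cv2.cvtColor(im,cv2.COLOR_BGR2HSV)
def rep(name,m):
    n,l,st,c=cv2.connectedComponentsWithStats(m.astype(np.uint8))
    for i in range(1,n):
        if st[i,4]>=8:
            P=W[l==i]; print(name,st[i],np.nanmedian(P,0).round(4),"zmax",np.nanmax(P[:,2]).round(3))
H=W[...,2]
rep("h>15mm",(H>0.015)&(H<0.15)&(np.arange(400)[:,None]<320)&(np.arange(640)<600))
blue=(h[...,0]>105)&(h[...,0]<130)&(h[...,1]>150)
rep("blue",blue)
org=(h[...,0]>10)&(h[...,0]<25)&(h[...,1]>180)
rep("orange",org)
for y in range(225,280): 
    pass
print(h[230:245,446:462,:][::2,::2].tolist()[:3])
big=cv2.resize(im[120:310,150:490],None,fx=2.3,fy=2.3,interpolation=cv2.INTER_CUBIC); cv2.imwrite("pics/top_zoom0.png",big)
E
```

```text
bench z 0.00037902293456522487 0.002325062675689235
h>15mm [333 132  22  29 509] [ 0.7598 -0.0702  0.0957] zmax 0.106
h>15mm [405 135  13  30 122] [ 0.771 -0.267  0.018] zmax 0.026
h>15mm [253 136  25  30 428] [0.7713 0.146  0.0636] zmax 0.097
h>15mm [ 256  191  117   38 1761] [0.6034 0.0138 0.0254] zmax 0.092
h>15mm [159 206  79  75 615] [0.5092 0.3325 0.0217] zmax 0.03
h>15mm [443 230  18  17 221] [ 0.5129 -0.3599  0.0345] zmax 0.08
h>15mm [450 257  18  17 232] [ 0.4406 -0.3756  0.034 ] zmax 0.078
blue [335 132  19  19 285] [ 0.7701 -0.071   0.0995] zmax 0.106
blue [270 205   6  16  47] [0.579  0.1252 0.0502] zmax 0.055
blue [ 396  215   84   81 4585] [ 0.4712 -0.3219  0.0024] zmax 0.038
blue [259 217   5   5  12] [0.5663 0.1576 0.0494] zmax 0.052
orange [360 203  11  12  48] [ 0.6001 -0.1296  0.0255] zmax 0.033
orange [346 205   8  14  43] [ 0.593  -0.0863  0.0255] zmax 0.031
orange [328 208  11  13  51] [ 0.5846 -0.0414  0.0246] zmax 0.032
orange [314 210   8  14  44] [5.792e-01 2.000e-04 2.500e-02] zmax 0.03
orange [296 213  11  13  53] [0.5714 0.0472 0.0239] zmax 0.03
orange [282 214   8  15  49] [0.5663 0.0887 0.0248] zmax 0.032
orange [462 262   4   4  12] [ 0.4421 -0.3827  0.0737] zmax 0.077
[[[110, 208, 172], [111, 189, 128], [118, 89, 69], [113, 124, 84], [112, 178, 116], [110, 203, 172], [110, 211, 174], [110, 210, 174]], [[120, 62, 49], [140, 15, 50], [132, 26, 50], [15, 7, 76], [33, 15, 200], [28, 19, 201], [110, 84, 182], [110, 211, 175]], [[126, 25, 51], [130, 28, 54], [165, 8, 62], [35, 15, 193], [18, 112, 152], [19, 183, 197], [21, 55, 203], [110, 104, 176]]]
```

View pics/top_zoom0.png

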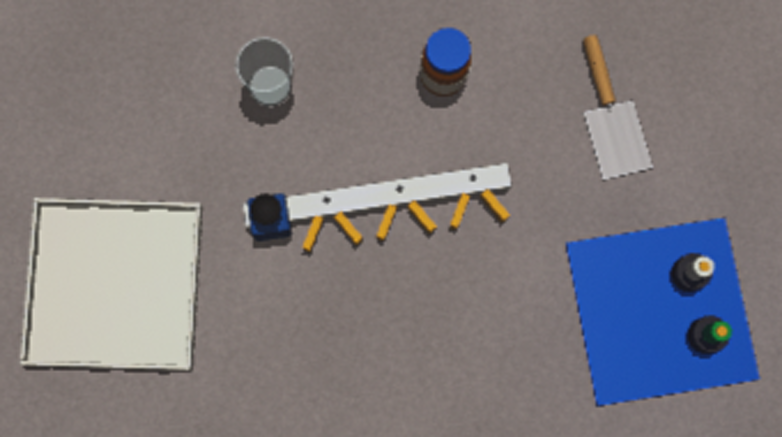

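```bash
cat > fit.py <<'E'
from h import *
def rail(im,d,K,R,t):
    W=cloud(d,K,R,t); h=cv2.cvtColor(im,cv2.COLOR_BGR2HSV); H=W[...,2]
    X,Y=W[...,0],W[...,1]
    m=(h[...,1]<40)&(h[...,2]>150)&(abs(H-0.025)<0.008)&(X>0.5)&(X<0.75)&(Y>-.2)&(Y<.2)
    n,l,st,c=cv2.connectedComponentsWithStats(m.astype(np.uint8)); i=1+np.argmax(st[1:,4]); m=l==i
    v,u=np.nonzero(m); P=np.array([ray((a,b),0.025,K,R,t)[:2] for a,b in zip(u,v)])
    r=cv2.minAreaRect(P.astype(np.float32)*1000); 
    vis=P.mean(0); e=np.linalg.svd(P-vis)[2][0]; e=e*np.sign(e[1])
    th=np.arctan2(-e[0],e[1]); rx=np.array([np.cos(th),np.sin(th)]); ry=np.array([-rx[1],rx[0]])
    org=(h[...,0]>10)&(h[...,0]<25)&(h[...,1]>180)&(abs(H-0.025)<0.01)&(X>0.5)&(X<0.65)&(Y>-.2)&(Y<.2)
    v,u=np.nonzero(org); Q=np.array([ray((a,b),0.025,K,R,t)[:2] for a,b in zip(u,v)])
    pr=P@rx; py=P@ry; qx=Q@rx; qy=Q@ry
    return dict(th=np.degrees(th),rect=r,cx=(np.percentile(pr,2)+np.percentile(pr,98))/2, barx=np.percentile(pr,[1,99]),bary=np.percentile(py,[0.5,99.5]),plx=np.percentile(qx,[1,99]),ply=np.percentile(qy,[0.5,99.5]),rx=rx,ry=ry,qm=(qx.mean(),qy.mean()))
if __name__=="__main__":
    im,d,K,R,t,s=cam("top")
    r=rail(im,d,K,R,t)
    for k,v in r.items(): print(k,v)
    # origin: bar centre x = 0.05 ; V symmetry centre y=-0.03
    ox=r["cx"]-0.05; oy=(r["ply"].mean())+0.03
    O=ox*r["rx"]+oy*r["ry"]; print("rail origin",O, "oy from right bar end", r["bary"][0]+0.1625)
    print("seats",[(O+y*r["ry"]).round(4).tolist() for y in(-.12,-.03,.06)])
    pl=O+0.042*r["rx"]+0.130*r["ry"]; print("plunger",pl)
    print("px plunger",px([*pl,0.086],K,R,t))
    h=cv2.cvtColor(im,cv2.COLOR_BGR2HSV)
    W=cloud(d,K,R,t)
    m=(W[...,2]>0.062)&(W[...,2]<0.084)
    n,l,st,c=cv2.connectedComponentsWithStats(m.astype(np.uint8))
    for i in range(1,n):
        if st[i,4]>=8: print(st[i],c[i],ray(c[i],0.073,K,R,t))
    ct=np.argwhere((h[...,1]<60)&(h[...,2]>180)); ct=ct[(ct[:,1]<240)&(ct[:,0]>200)&(ct[:,0]<300)]
    P=np.array([ray((b,a),0.022,K,R,t)[:2] for a,b in ct]); print("tray",cv2.minAreaRect(P.astype(np.float32)*1000))
E
python3 fit.py
```

```text
th 8.5272012911602
rect ((616.8741455078125, -14.514907836914062), (28.675010681152344, 270.240478515625), 8.543663024902344)
cx 0.6079216544194435
barx [0.5937978  0.62198563]
bary [-0.23973959  0.02811805]
plx [0.55456419 0.59066753]
ply [-0.22781584  0.01576156]
rx [0.98894558 0.14827893]
ry [-0.14827893  0.98894558]
qm (np.float64(0.5729840131631574), np.float64(-0.10400005709049183))
rail origin [0.56302738 0.00754133] oy from right bar end -0.07723959140223438
seats [[0.5808, -0.1111], [0.5675, -0.0221], [0.5541, 0.0669]]
plunger [0.58528683 0.14233197]
px plunger [264.5924839  210.18454922]
[253 137  23  17  85] [262.36470588 142.37647059] [0.77682352 0.15186339 0.073     ]
[334 141  21  15  87] [343.04597701 150.6091954 ] [ 0.75271298 -0.06916078  0.073     ]
[256 153  21   9  35] [267.48571429 158.71428571] [0.73034659 0.13734174 0.073     ]
[259 204   9   8  22] [262.27272727 207.04545455] [0.59627885 0.14982386 0.073     ]
[266 205   6   5  10] [268.5 207.3] [0.59550573 0.13317108 0.073     ]
[638 206   2  11  13] [638.84615385 210.76923077] [ 0.58118164 -0.86735596  0.073     ]
[260 213   5   5  12] [262.25       214.91666667] [0.57488478 0.14961291 0.073     ]
[451 232  10   9  67] [455.44776119 235.68656716] [ 0.51610237 -0.3651636   0.073     ]
[458 260  10   9  71] [462.8028169  263.84507042] [ 0.44114161 -0.38039456  0.073     ]
tray ((508.3072509765625, 329.2591247558594), (197.6519012451172, 198.17628479003906), 87.87259674072266)
```

```bash
cat > st.py <<'E'
from h import *
import sys
# usage: st.py x y [z] : remaining tool delta (mm) to world target; yaw err to rail
TH=np.radians(8.53)
s=monitor.observe(); p=np.array(s["tcp_pos"]); M=np.array(s["tcp_rot"])
print("t",round(s["time_s"],2),"tcp",p.round(4),"F",np.array(s["contact_force"]).round(1),"w",round(s["grip_width"],4),"down",(-M[2,0]).round(5))
rx=np.array([np.cos(TH),np.sin(TH),0]); ry=np.array([-rx[1],rx[0],0])
print("turn to rail:",round(float(np.arctan2(np.dot(M[:,2],-ry),np.dot(M[:,1],-ry))),4), "j",np.round(s["joint_positions"],1))
if len(sys.argv)>2:
    T=np.array([float(a) for a in sys.argv[1:]]); 
    if len(T)==2: T=np.append(T,p[2])
    print("tool delta mm",(M.T@(T-p)*1000).round(1))
E
python3 -m pendant '{"delta_pos":[[0,0,0],[0,-20,-50],[0,-20,-50],[10,-20,-50],[10,-20,-50],[10,-20,-50],[10,-20,-50],[10,-20,-50],[0,-20,-50],[0,0,0]],"turn":[0.09,0,0,0,0,0,0,0,0,0],"hand":[1,1,1,1,1,1,1,1,1,1]}' 30; python3 st.py 0.516 -0.365 0.35
```

```text
time_s: 1.5
tcp_pos: [0.5249, -0.3602, 0.3513]
tcp_rot: [[-0.001, 0.142, -0.99], [0.0, -0.99, -0.142], [-1.0, -0.0, 0.001]]
contact_force: [0.2, -0.4, 0.3]
grip_width: 0.0854
t 1.5 tcp [ 0.5249 -0.3602  0.3513] F [ 0.2 -0.4  0.3] w 0.0854 down 1.0
turn to rail: -0.0068 j [-39.1  14.7  82.7  -0.   82.6  42.8]
tool delta mm [1.3 3.5 9.5]
```

```bash
cat > wl.py <<'E'
from h import *
import sys
im,d,K,R,t,s=cam("wrist"); cv2.imwrite(f"pics/{sys.argv[1]}.png",im)
np.savez(f"pics/{sys.argv[1]}.npz",im=im,d=d,K=K,R=R,t=t)
print("cam centre",(-R.T@t).round(4), "tcp",np.array(s["tcp_pos"]).round(4))
W=cloud(d,K,R,t)
m=(W[...,2]>0.065)&(W[...,2]<0.08)
n,l,st,c=cv2.connectedComponentsWithStats(m.astype(np.uint8))
for i in range(1,n):
    if st[i,4]>=60:
        P=W[l==i]; print(st[i],c[i].round(1),"mid",((np.nanpercentile(P,1,0)+np.nanpercentile(P,99,0))/2).round(4),"med",np.nanmedian(P,0).round(4),"ext",(np.nanpercentile(P,99,0)-np.nanpercentile(P,1,0)).round(3), im[l==i].mean(0).round())
E
python3 wl.py w1
```

```text
cam centre [ 0.603  -0.349   0.3205] tcp [ 0.5249 -0.3602  0.3513]
[312 188  29  31 698] [325.9 203. ] mid [ 0.5186 -0.3685  0.0705] med [ 0.5195 -0.3683  0.0731] ext [0.022 0.022 0.009] [142. 173. 184.]
[318 271  27  28 603] [330.9 284.7] mid [ 0.4439 -0.3843  0.0703] med [ 0.4458 -0.384   0.073 ] ext [0.023 0.022 0.009] [28. 62. 34.]
```

View pics/w1.png

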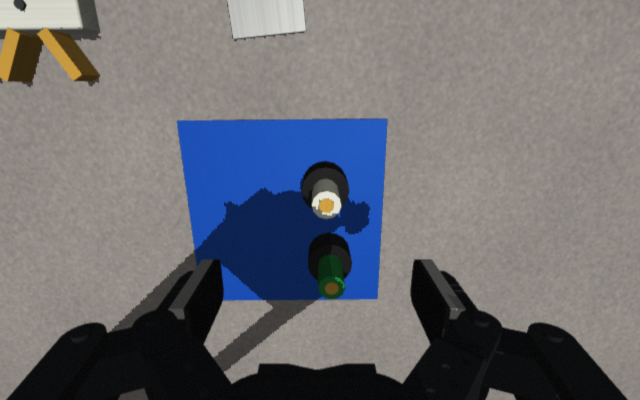

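The wrist view puts the white top at (326,203) and the green top at (331,285), each with a 22–23 mm stem at z 73 mm, as expected. It differs from the top camera by about 3 mm, so I'll go with the wrist values.

```bash
python3 st.py 0.5187 -0.3685 0.212
```

```text
t 1.55 tcp [ 0.5235 -0.3613  0.351 ] F [-0.6 -0.  -1.2] w 0.0855 down 1.0
turn to rail: -0.008 j [-39.2  14.7  82.8  -0.1  82.7  42.7]
tool delta mm [139.1   6.6   5.6]
```

```bash
python3 -m pendant '{"delta_pos":[[0,6,5],[30,0,0],[30,0,0],[10,0,0],[0,0,0]],"turn":[0,0,0,0,0],"hand":[1,1,1,1,1]}' 30; python3 wl.py w2;  python3 st.py 0.5187 -0.3685 0.212
```

```text
time_s: 2.17
tcp_pos: [0.5143, -0.374, 0.2815]
tcp_rot: [[-0.001, 0.133, -0.991], [-0.003, -0.991, -0.133], [-1.0, 0.003, 0.001]]
contact_force: [0.5, 0.4, -0.3]
grip_width: 0.0855
cam centre [ 0.5924 -0.3635  0.2506] tcp [ 0.5143 -0.374   0.2815]
[ 288  201   40   42 1300] [307.6 221.2] mid [ 0.5186 -0.3687  0.0702] med [ 0.5199 -0.3686  0.0731] ext [0.022 0.022 0.009] [130. 152. 160.]
[ 300  308   36   38 1067] [317.3 326.9] mid [ 0.4439 -0.3843  0.07  ] med [ 0.4465 -0.3843  0.073 ] ext [0.022 0.022 0.009] [28. 63. 36.]
t 2.23 tcp [ 0.5145 -0.3741  0.282 ] F [ 0.4 -0.4 -0.8] w 0.0851 down 0.99999
turn to rail: -0.015 j [-40.6  17.8  86.5  -0.2  75.6  41.8]
tool delta mm [70.  -5.2 -5. ]
```

View pics/w2.png

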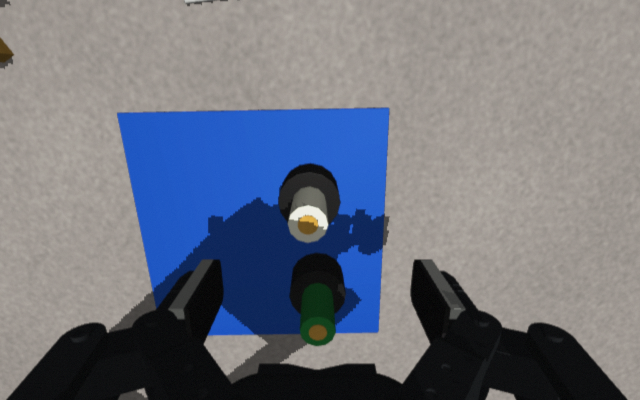

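```bash
python3 -m pendant '{"delta_pos":[[20,-5,-5],[20,0,0],[20,0,0],[0,0,0]],"turn":[0,0,0,0],"hand":[1,1,1,1]}' 30;  python3 st.py 0.5187 -0.3685 0.212
```

```text
time_s: 2.72
tcp_pos: [0.5194, -0.3686, 0.2194]
tcp_rot: [[0.001, 0.134, -0.991], [-0.005, -0.991, -0.134], [-1.0, 0.005, -0.001]]
contact_force: [0.0, 0.0, -0.1]
grip_width: 0.0852
t 2.73 tcp [ 0.5194 -0.3686  0.2194] F [ 0.   0.  -0.1] w 0.0852 down 0.99999
turn to rail: -0.0149 j [-39.9  21.7  88.6  -0.2  69.4  42.5]
tool delta mm [ 7.4 -0.3  0.7]
```

```bash
python3 -m pendant '{"delta_pos":[[7,0,0],[0,0,0],[0,0,0],[0,0,0],[0,0,0],[0,0,0],[0,0,0]],"turn":[-0.015,0,0,0,0,0,0],"hand":[1,-1,-1,-1,-1,-1,-1]}' 30;  python3 st.py 0.5187 -0.3685 0.212
```

```text
time_s: 3.6
tcp_pos: [0.52, -0.3691, 0.2134]
tcp_rot: [[0.003, 0.15, -0.989], [-0.006, -0.989, -0.15], [-1.0, 0.007, -0.002]]
contact_force: [0.1, 0.7, -2.2]
grip_width: 0.0229
t 3.6 tcp [ 0.52   -0.3691  0.2134] F [ 0.1  0.7 -2.2] w 0.0229 down 0.99998
turn to rail: 0.0013 j [-39.9  22.2  88.7  -0.2  68.7  41.5]
tool delta mm [ 1.4 -0.8  1.2]
```

```bash
python3 -m pendant '{"delta_pos":[[-20,0,0],[-30,0,0],[0,-42,-4],[0,-42,-4],[0,-42,-4],[0,-42,-4],[0,-42,-4],[0,-42,-4],[0,-42,-4],[0,-42,-4],[0,0,0],[0,0,0]],"turn":[0,0,0,0,0,0,0,0,0,0,0,0],"hand":[-1,-1,-1,-1,-1,-1,-1,-1,-1,-1,-1,-1]}' 30; python3 wl.py w3;  python3 st.py 0.508 -0.031 0.265
```

```text
time_s: 5.1
tcp_pos: [0.503, -0.0234, 0.2795]
tcp_rot: [[0.02, 0.148, -0.989], [-0.012, -0.989, -0.148], [-1.0, 0.015, -0.018]]
contact_force: [0.1, -0.5, -2.5]
grip_width: 0.0233
cam centre [ 0.5816 -0.012   0.2502] tcp [ 0.503  -0.0234  0.2795]
[  4   0  33  77 362] [26.7 41.9] mid [0.5862 0.1268 0.078 ] med [0.5864 0.1234 0.0784] ext [0.033 0.012 0.004] [11.  9.  8.]
[280 200  72  27 358] [315.2 207.9] mid [ 0.5193 -0.0244  0.075 ] med [ 0.5243 -0.0221  0.0753] ext [0.015 0.039 0.01 ] [20. 20. 21.]
t 5.15 tcp [ 0.5031 -0.0236  0.2794] F [-0.1 -0.1 -2.6] w 0.023 down 0.99973
turn to rail: -0.0006 j [ -8.3  -2.5 109.   -0.5  72.3  73.3]
tool delta mm [14.6  7.8 -3.5]
```

View pics/w3.png

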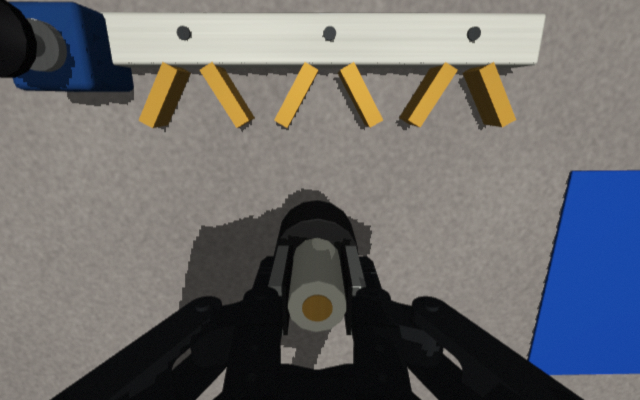

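The wrist view shows the white stem centred in the jaws, the bar at rows 13–65, and the middle V's mouth at columns 275–382, row ~125. I'll fit the rail from this view.

```bash
cat > wfit.py <<'E'
from h import *
import sys
z=np.load(f"pics/{sys.argv[1]}.npz"); im,d,K,R,t=[z[k] for k in("im","d","K","R","t")]
h=cv2.cvtColor(im,cv2.COLOR_BGR2HSV); W=cloud(d,K,R,t); H=W[...,2]
print("bench z",np.nanmedian(H[150:180,420:520]))
TH=float(sys.argv[2]) if len(sys.argv)>2 else None
bar=(h[...,1]<60)&(h[...,2]>130)&(abs(H-0.025)<0.006)&(W[...,0]>0.55)
n,l,st,c=cv2.connectedComponentsWithStats(bar.astype(np.uint8)); bar=l==1+np.argmax(st[1:,4])
def pr(m): 
    v,u=np.nonzero(m); return np.array([ray((a,b),0.025,K,R,t)[:2] for a,b in zip(u,v)])
P=pr(bar); r=cv2.minAreaRect((P*1000).astype(np.float32)); print("bar rect",r)
e=np.linalg.svd(P-P.mean(0),full_matrices=False)[2][0]; e*=np.sign(e[1]); th=np.arctan2(-e[0],e[1])
rx=np.array([np.cos(th),np.sin(th)]); ry=np.array([-rx[1],rx[0]])
org=(h[...,0]>10)&(h[...,0]<28)&(h[...,1]>150)&(abs(H-0.025)<0.0025)&(W[...,0]>0.5)
n,l,st,c=cv2.connectedComponentsWithStats(org.astype(np.uint8))
print("th",np.degrees(th),"bar x",np.percentile(P@rx,[.5,99.5]),"y",np.percentile(P@ry,[.2,99.8]))
ox=np.percentile(P@rx,[.5,99.5]).mean()-0.05
ys=[];L=[]
for i in range(1,n):
    if st[i,4]>100:
        Q=pr(l==i); L.append((np.percentile(Q@ry,1),np.percentile(Q@ry,99),np.percentile(Q@rx,1)-ox,np.percentile(Q@rx,99)-ox))
L.sort()
for q in L: print("plate y %.4f %.4f x %.4f %.4f"%q)
for a,b,y in zip(L[::2],L[1::2],(-.12,-.03,.06)): print("V",y,"mid outer",(a[0]+b[1])/2,"mid inner",(a[1]+b[0])/2,"-> oy",(a[0]+b[1])/2-y); ys.append((a[0]+b[1])/2-y)
oy=np.mean(ys); O=ox*rx+oy*ry; print("origin",O,"seats",[(O+y*ry).round(4).tolist() for y in(-.12,-.03,.06)],"plunger",O+.042*rx+.13*ry)
E
python3 wfit.py w3
```

```text
bench z 5.3477935394367936e-05
bar rect ((617.9221801757812, -15.618133544921875), (28.954845428466797, 272.5873718261719), 8.610318183898926)
th 8.569600287128946 bar x [0.59417755 0.62299886] y [-0.24327618  0.02671513]
plate y -0.2341 -0.2075 x -0.0023 0.0345
plate y -0.1909 -0.1647 x -0.0026 0.0345
plate y -0.1440 -0.1184 x -0.0025 0.0345
plate y -0.1010 -0.0756 x -0.0024 0.0344
plate y -0.0549 -0.0288 x -0.0024 0.0344
plate y -0.0119 0.0142 x -0.0023 0.0344
V -0.12 mid outer -0.19938050751929187 mid inner -0.19917859452123776 -> oy -0.07938050751929188
V -0.03 mid outer -0.10982547926064852 mid inner -0.10970943253679175 -> oy -0.07982547926064852
V 0.06 mid outer -0.020327139749645676 mid inner -0.020328137502675106 -> oy -0.08032713974964567
origin [0.56424956 0.00428267] seats [[0.5821, -0.1144], [0.5687, -0.0254], [0.5553, 0.0636]] plunger [0.58640926 0.13908974]
```

```bash
sed -i 's/8.53/8.57/' st.py
cat >> st.py <<'E'
if len(sys.argv)>2:
    g=p+0.155*M[:,0]; G=T-np.array([0,0,0.155]) if len(sys.argv)>3 else np.array([*T[:2],g[2]])
    print("grasp pt",g.round(4),"grasp delta mm",(M.T@(G-g)*1000).round(1))
E
python3 st.py 0.5509 -0.0281 0.212
```

```text
t 5.15 tcp [ 0.5031 -0.0236  0.2794] F [-0.1 -0.1 -2.6] w 0.023 down 0.99973
turn to rail: -0.0012 j [ -8.3  -2.5 109.   -0.5  72.3  73.3]
tool delta mm [ 68.4  10.5 -45.4]
grasp pt [ 0.5062 -0.0255  0.1245] grasp delta mm [ 68.4   8.2 -42.6]
```

```bash
python3 -m pendant '{"delta_pos":[[0,4,-20],[20,4,-22],[20,0,0],[15,0,0],[0,0,0]],"turn":[0,0,0,0,0],"hand":[-1,-1,-1,-1,-1]}' 30; python3 st.py 0.5509 -0.0281 0.212
```

```text
time_s: 5.78
tcp_pos: [0.5493, -0.0317, 0.226]
tcp_rot: [[0.023, 0.141, -0.99], [-0.014, -0.99, -0.141], [-1.0, 0.017, -0.021]]
contact_force: [-0.6, -0.0, -2.7]
grip_width: 0.023
t 5.78 tcp [ 0.5493 -0.0317  0.226 ] F [-0.6 -0.  -2.7] w 0.023 down 0.99965
turn to rail: -0.0082 j [ -8.4   8.4 103.7  -0.6  66.4  73.7]
tool delta mm [13.9 -3.6 -1.8]
grasp pt [ 0.5528 -0.0338  0.071 ] grasp delta mm [13.9 -6.1  1.4]
```

```bash
python3 -m pendant '{"delta_pos":[[5,-5,2],[4,0,0],[0,0,0]],"turn":[-0.008,0,0],"hand":[-1,-1,-1]}' 30; python3 st.py 0.5509 -0.0281 0.212
```

```text
time_s: 6.15
tcp_pos: [0.547, -0.0273, 0.218]
tcp_rot: [[0.025, 0.148, -0.989], [-0.014, -0.989, -0.149], [-1.0, 0.017, -0.023]]
contact_force: [-0.1, -1.1, -2.3]
grip_width: 0.0234
t 6.15 tcp [ 0.547  -0.0273  0.218 ] F [-0.1 -1.1 -2.3] w 0.0234 down 0.99959
turn to rail: -0.0001 j [ -8.    8.6 104.4  -0.6  65.4  73.7]
tool delta mm [ 6.1  1.3 -3.6]
grasp pt [ 0.5509 -0.0294  0.0631] grasp delta mm [ 6.1 -1.4 -0.1]
```

```bash
python3 -m pendant '{"delta_pos":[[4,-1,0],[2,0,0],[1,0,0]],"turn":[0,0,0],"hand":[-1,-1,-1]}' 30; python3 st.py 0.5509 -0.0281 0.212
```

```text
time_s: 6.52
tcp_pos: [0.5474, -0.0262, 0.2114]
tcp_rot: [[0.026, 0.149, -0.989], [-0.014, -0.989, -0.149], [-1.0, 0.018, -0.024]]
contact_force: [0.0, -0.6, -2.5]
grip_width: 0.0231
t 6.53 tcp [ 0.5474 -0.0262  0.2114] F [ 0.  -0.6 -2.5] w 0.0231 down 0.99955
turn to rail: 0.0002 j [ -7.9   9.2 104.6  -0.7  64.6  73.8]
tool delta mm [-0.5  2.5 -3.2]
grasp pt [ 0.5515 -0.0283  0.0565] grasp delta mm [-0.5 -0.3  0.5]
```

Still hanging (F ≈ -2.5). I'll lower it gently to touch, then open.

```bash
python3 -m pendant '{"delta_pos":[[1.5,0,0],[1,0,0]],"turn":[0,0],"hand":[-1,-1]}' 30; python3 st.py 0.5509 -0.0281 0.212
```

```text
time_s: 6.78
tcp_pos: [0.5481, -0.0262, 0.2104]
tcp_rot: [[0.028, 0.149, -0.988], [-0.014, -0.989, -0.149], [-1.0, 0.018, -0.025]]
contact_force: [-3.4, 0.8, 5.7]
grip_width: 0.0227
t 6.78 tcp [ 0.5481 -0.0262  0.2104] F [-3.4  0.8  5.7] w 0.0227 down 0.99951
turn to rail: 0.0003 j [ -7.9   9.3 104.6  -0.6  64.4  73.8]
tool delta mm [-1.5  2.4 -2.5]
grasp pt [ 0.5524 -0.0283  0.0555] grasp delta mm [-1.6 -0.4  1.4]
```

```bash
python3 -m pendant '{"delta_pos":[[0,0,0],[0,0,0],[0,0,0],[0,0,0],[-30,0,0],[-40,0,0],[-20,0,20],[0,0,0]],"turn":[0,0,0,0,0,0,0,0],"hand":[1,1,1,1,1,1,1,1]}' 30; python3 wl.py w4; python3 st.py 0.5509 -0.0281 0.212
```

```text
time_s: 7.78
tcp_pos: [0.5256, -0.0281, 0.3022]
tcp_rot: [[0.028, 0.149, -0.988], [-0.014, -0.989, -0.149], [-0.999, 0.018, -0.026]]
contact_force: [0.3, -0.8, -0.2]
grip_width: 0.0854
cam centre [ 0.6044 -0.0167  0.2735] tcp [ 0.5256 -0.0281  0.3022]
[ 34  58  30  65 243] [55.3 90.8] mid [0.5867 0.1273 0.0782] med [0.5884 0.1233 0.0785] ext [0.033 0.013 0.004] [11.  9.  7.]
[ 299  170   37   37 1037] [317.1 188. ] mid [ 0.5511 -0.0289  0.0691] med [ 0.5516 -0.0287  0.0702] ext [0.022 0.022 0.006] [146. 177. 188.]
t 7.83 tcp [ 0.5259 -0.028   0.3015] F [-0.1  0.   0.6] w 0.0857 down 0.99951
turn to rail: 0.0002 j [ -8.4  -0.5 104.6  -0.6  74.2  73.2]
tool delta mm [ 90.1   2.2 -22.4]
grasp pt [ 0.5303 -0.0302  0.1465] grasp delta mm [ 90.   -0.6 -18.4]
```

View pics/w4.png

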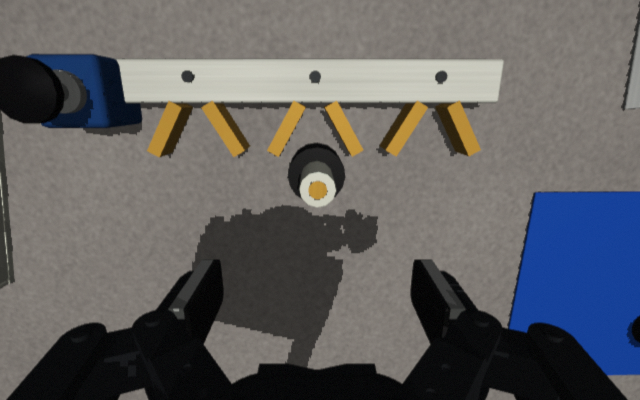

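White stands at (317,188), upright, 0.7 mm off the V1 centreline. Next I close the jaws and push low on the puck.

```bash
cat > tip.py <<'E'
from h import *
import sys
# tip.py railx raily z : delta for fingertip centre, rail coords in mm
O=np.array([0.56425,0.00428]); TH=np.radians(8.57); rx=np.array([np.cos(TH),np.sin(TH)]); ry=np.array([-rx[1],rx[0]])
s=monitor.observe(); p=np.array(s["tcp_pos"]); M=np.array(s["tcp_rot"]); F=np.array(s["contact_force"])
L=float(sys.argv[4]) if len(sys.argv)>4 else 173.
g=p+L/1000*M[:,0]; a=[float(v)/1000 for v in sys.argv[1:4]]
G=np.array([*(O+a[0]*rx+a[1]*ry),a[2]])
q=g[:2]-O
print("t",round(s["time_s"],2),"tip rail mm",(q@rx*1000).round(1),(q@ry*1000).round(1),(g[2]*1000).round(1),"F rail",(F[:2]@rx).round(1),(F[:2]@ry).round(1),F[2].round(1),"w",round(s["grip_width"],4),"toolx",M[:,0].round(3))
print("delta",(M.T@(G-g)*1000).round(1))
E
python3 tip.py -62 -30 12
```

```text
t 7.83 tip rail mm -38.3 -29.3 128.5 F rail -0.1 0.0 0.6 w 0.0857 toolx [ 0.028 -0.014 -1.   ]
delta [115.9  -1.4  26.7]
```

```bash
python3 -m pendant '{"delta_pos":[[0,0,13],[0,-1,13],[0,0,0],[25,0,0],[30,0,0],[30,0,0],[20,0,0],[0,0,0]],"turn":[0,0,0,0,0,0,0,0],"hand":[-1,-1,-1,-1,-1,-1,-1,-1]}' 30; python3 tip.py -62 -30 12
```

```text
time_s: 8.82
tcp_pos: [0.5001, -0.0323, 0.1887]
tcp_rot: [[0.023, 0.148, -0.989], [-0.013, -0.989, -0.149], [-1.0, 0.016, -0.021]]
contact_force: [0.1, -0.3, 0.1]
grip_width: 0.0004
t 8.82 tip rail mm -65.3 -29.5 15.8 F rail 0.1 -0.4 0.1 w 0.0004 toolx [ 0.023 -0.013 -1.   ]
delta [ 3.9  0.5 -3.2]
```

```bash
python3 -m pendant '{"delta_pos":[[2,0,-6],[0,0,-6],[0,0,-5],[0,0,-4],[0,0,-4],[0,0,0]],"turn":[0,0,0,0,0,0],"hand":[-1,-1,-1,-1,-1,-1]}' 30; python3 tip.py -33 -30 13
```

```text
time_s: 9.57
tcp_pos: [0.5282, -0.0285, 0.1904]
tcp_rot: [[0.028, 0.148, -0.989], [-0.014, -0.989, -0.149], [-1.0, 0.018, -0.025]]
contact_force: [0.2, 0.4, -0.1]
grip_width: -0.0002
t 9.57 tip rail mm -36.1 -30.1 17.4 F rail 0.2 0.4 -0.1 w -0.0002 toolx [ 0.028 -0.014 -1.   ]
delta [ 4.5 -0.2 -3. ]
```

```bash
python3 -m pendant '{"delta_pos":[[2,0,-3],[1,0,-2],[0,0,-2]],"turn":[0,0,0],"hand":[-1,-1,-1]}' 30; python3 tip.py -33 -30 13
```

```text
time_s: 9.95
tcp_pos: [0.5336, -0.0276, 0.1867]
tcp_rot: [[0.021, 0.149, -0.989], [-0.014, -0.989, -0.149], [-1.0, 0.017, -0.019]]
contact_force: [-13.8, -2.5, 9.2]
grip_width: 0.0003
t 9.95 tip rail mm -31.8 -29.9 13.7 F rail -14.0 -0.4 9.2 w 0.0003 toolx [ 0.021 -0.014 -1.   ]
delta [0.7 0.1 1.3]
```

```bash
python3 -m pendant '{"delta_pos":[[0,0,0],[0,0,4],[0,0,10],[-10,0,20],[-50,0,0],[-30,0,0],[0,0,0]],"turn":[0,0,0,0,0,0,0],"hand":[-1,-1,-1,-1,1,1,1]}' 30; python3 tip.py -62 -30 100; python3 wl.py w5; python3 wfit.py w5
```

```text
time_s: 10.82
tcp_pos: [0.4946, -0.0317, 0.277]
tcp_rot: [[0.021, 0.148, -0.989], [-0.014, -0.989, -0.149], [-1.0, 0.017, -0.019]]
contact_force: [-0.5, -1.1, -0.5]
grip_width: 0.0541
t 10.82 tip rail mm -71.0 -28.1 104.0 F rail -0.6 -1.0 -0.5 w 0.0541 toolx [ 0.021 -0.014 -1.   ]
delta [ 4.2  1.8 -8.9]
cam centre [ 0.5732 -0.0204  0.2478] tcp [ 0.4946 -0.0317  0.277 ]
[  0   0  12  50 279] [ 5.7 24.5] mid [0.5838 0.1236 0.0768] med [0.5842 0.1223 0.0785] ext [0.02  0.006 0.006] [6. 6. 6.]
[ 297   84   45   47 1611] [319.1 107.1] mid [ 0.5689 -0.0254  0.0702] med [ 0.5691 -0.0253  0.0702] ext [0.022 0.022 0.003] [167. 203. 212.]
bench z 4.4621045623827685e-05
bar rect ((616.3040161132812, -16.765106201171875), (26.11107635498047, 270.920654296875), 8.674460411071777)
th 8.661687960893593 bar x [0.59370987 0.61970096] y [-0.24428113  0.0255128 ]
plate y -0.2349 -0.2086 x -0.0013 0.0359
plate y -0.1917 -0.1655 x -0.0011 0.0359
plate y -0.1452 -0.1195 x -0.0010 0.0358
plate y -0.1018 -0.0765 x -0.0009 0.0358
plate y -0.0559 -0.0297 x -0.0008 0.0363
plate y -0.0129 0.0133 x -0.0006 0.0358
V -0.12 mid outer -0.20022184204898663 mid inner -0.20014629978838305 -> oy -0.08022184204898664
V -0.03 mid outer -0.1108509127774126 mid inner -0.11065106234290994 -> oy -0.0808509127774126
V 0.06 mid outer -0.021320050310785963 mid inner -0.02128893192981016 -> oy -0.08132005031078596
origin [0.56252419 0.00396364] seats [[0.5806, -0.1147], [0.567, -0.0257], [0.5535, 0.0633]] plunger [0.58446719 0.13880616]
```

View pics/w5.png

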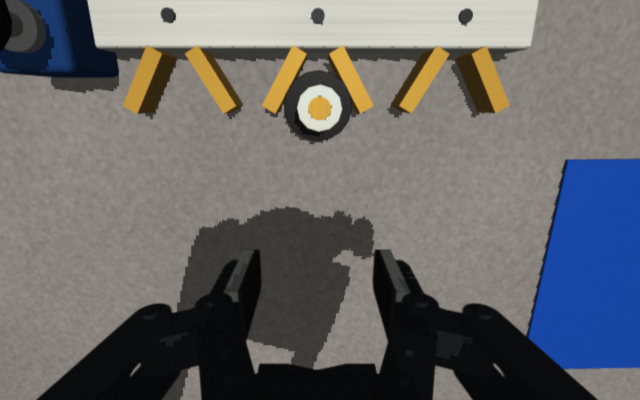

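White sits at (319,107), touching both plates; the measured (0.5689,-0.0254) matches the fitted seat (0.5687,-0.0254). Now the green one.

```bash
python3 -m pendant '{"delta_pos":[[-3,42,12],[0,42,12],[0,42,12],[0,42,12],[0,42,12],[0,42,12],[0,42,12],[0,40,12],[0,0,0],[0,0,0]],"turn":[0,0,0,0,0,0,0,0,0,0],"hand":[1,1,1,1,1,1,1,1,1,1]}' 30; python3 wl.py w6; python3 st.py 0.444 -0.384 0.213
```

```text
time_s: 12.12
tcp_pos: [0.4413, -0.3826, 0.2624]
tcp_rot: [[0.003, 0.15, -0.989], [0.0, -0.989, -0.15], [-1.0, 0.0, -0.003]]
contact_force: [0.7, 0.6, -0.3]
grip_width: 0.0852
cam centre [ 0.5193 -0.3707  0.2319] tcp [ 0.4413 -0.3826  0.2624]
[ 299  218   44   46 1568] [320.6 240.6] mid [ 0.4438 -0.3844  0.0702] med [ 0.4451 -0.3843  0.073 ] ext [0.022 0.022 0.009] [38. 87. 45.]
t 12.18 tcp [ 0.4413 -0.3825  0.2624] F [-0.5  0.1 -0.2] w 0.0856 down 1.0
turn to rail: 0.002 j [-46.   11.3  96.3   0.1  72.3  35.3]
tool delta mm [49.4  1.9 -2.3]
grasp pt [ 0.4417 -0.3825  0.1074] grasp delta mm [49.4  1.9 -1.9]
```

View pics/w6.png

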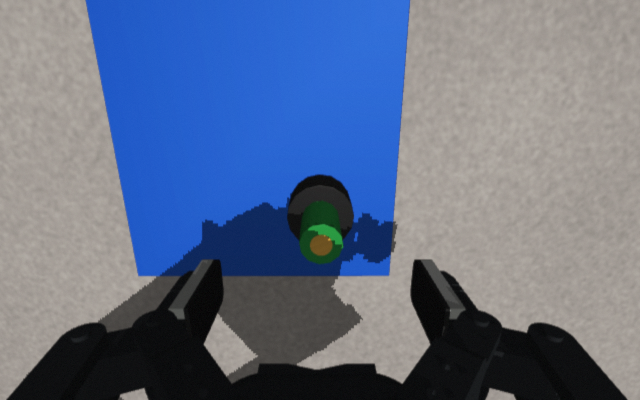

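Green is unmoved at (0.4438,-0.3844), pixel (320,241), and the tilt has gone. I descend and grip.

```bash
python3 -m pendant '{"delta_pos":[[17,1,-2],[17,0,0],[9,0,0],[4,0,0],[0,0,0],[0,0,0],[0,0,0],[0,0,0],[0,0,0],[0,0,0]],"turn":[0,0,0,0,0,0,0,0,0,0],"hand":[1,1,1,1,1,-1,-1,-1,-1,-1]}' 30; python3 st.py 0.444 -0.3844 0.213
```

```text
time_s: 13.42
tcp_pos: [0.4446, -0.3805, 0.212]
tcp_rot: [[0.003, 0.154, -0.988], [0.0, -0.988, -0.154], [-1.0, 0.0, -0.003]]
contact_force: [1.2, -0.7, -1.6]
grip_width: 0.0232
t 13.43 tcp [ 0.4446 -0.3805  0.212 ] F [ 1.2 -0.7 -1.6] w 0.0232 down 1.0
turn to rail: 0.0054 j [-45.6  15.1  97.7   0.1  67.1  35.5]
tool delta mm [-1.   3.8  1.2]
grasp pt [ 0.4451 -0.3804  0.057 ] grasp delta mm [-1.   3.7  1.7]
```

```bash
python3 -m pendant '{"delta_pos":[[-20,0,0],[-30,0,0],[0,-40,-18],[0,-40,-19],[0,-40,-19],[0,-40,-19],[0,-40,-19],[0,-40,-19],[0,0,0],[0,0,0]],"turn":[0,0,0,0,0,0,0,0,0,0],"hand":[-1,-1,-1,-1,-1,-1,-1,-1,-1,-1]}' 30; python3 tip.py -18 -120 57 155; python3 wl.py w7; python3 wfit.py w7
```

```text
time_s: 14.68
tcp_pos: [0.5225, -0.1196, 0.277]
tcp_rot: [[0.012, 0.153, -0.988], [-0.004, -0.988, -0.153], [-1.0, 0.006, -0.012]]
contact_force: [-0.5, 0.3, -1.8]
grip_width: 0.023
t 14.68 tip rail mm -58.0 -117.1 122.0 F rail -0.5 0.4 -1.8 w 0.023 toolx [ 0.012 -0.004 -1.   ]
delta [ 65.5   2.7 -39.2]
cam centre [ 0.6007 -0.1076  0.2472] tcp [ 0.5225 -0.1196  0.277 ]
[ 131  109   49   46 1678] [154.7 131.5] mid [ 0.5692 -0.0259  0.0688] med [ 0.5695 -0.0266  0.0701] ext [0.022 0.022 0.006] [164. 197. 208.]
[281 201  72  28 415] [316.6 209.8] mid [ 0.5362 -0.1192  0.0744] med [ 0.5418 -0.1176  0.0748] ext [0.016 0.039 0.011] [21. 21. 21.]
bench z 0.00010427904137708005
bar rect ((619.6962280273438, -29.401016235351562), (29.57438850402832, 245.9344482421875), 8.589910507202148)
th 8.717937247294579 bar x [0.59362212 0.62272407] y [-0.245457   -0.00245977]
plate y -0.2355 -0.2104 x -0.0023 0.0344
plate y -0.1926 -0.1671 x -0.0024 0.0344
plate y -0.1467 -0.1203 x -0.0024 0.0343
plate y -0.1039 -0.0796 x 0.0069 0.0348
plate y -0.0574 -0.0304 x -0.0020 0.0347
plate y -0.0147 0.0095 x -0.0025 0.0346
V -0.12 mid outer -0.20132711396520692 mid inner -0.20148541450479635 -> oy -0.08132711396520692
V -0.03 mid outer -0.1131265314821212 mid inner -0.11210456448478537 -> oy -0.08312653148212121
V 0.06 mid outer -0.023943585457265666 mid inner -0.022538067570149766 -> oy -0.08394358545726566
origin [0.56427411 0.00275999] seats [[0.5825, -0.1159], [0.5688, -0.0269], [0.5552, 0.0621]] plunger [0.58608473 0.13762399]
```

View pics/w7.png

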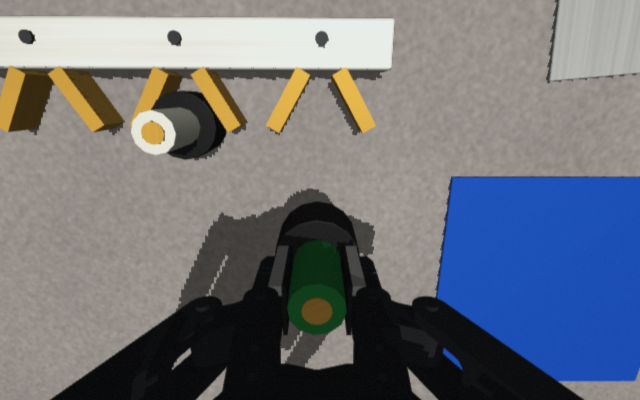

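White still seated at (155,131); green held at (317,312) ahead of V0. I approach and lower.

```bash
python3 -m pendant '{"delta_pos":[[0,1,-20],[22,0,-17],[20,0,0],[10,0,0],[0,0,0]],"turn":[0.005,0,0,0,0],"hand":[-1,-1,-1,-1,-1]}' 30; python3 tip.py -18 -120 57 155
```

```text
time_s: 15.35
tcp_pos: [0.5591, -0.1205, 0.2247]
tcp_rot: [[0.012, 0.141, -0.99], [-0.005, -0.99, -0.141], [-1.0, 0.006, -0.011]]
contact_force: [0.7, 0.3, -2.0]
grip_width: 0.0232
t 15.35 tip rail mm -21.9 -123.6 69.8 F rail 0.8 0.2 -2.0 w 0.0232 toolx [ 0.012 -0.005 -1.   ]
delta [12.8 -3.8 -3.8]
```

```bash
python3 -m pendant '{"delta_pos":[[5,-3,-3],[5,0,0],[0,0,0]],"turn":[-0.008,0,0],"hand":[-1,-1,-1]}' 30; python3 tip.py -18 -120 57 155
```

```text
time_s: 15.72
tcp_pos: [0.5619, -0.1173, 0.2155]
tcp_rot: [[0.014, 0.149, -0.989], [-0.005, -0.989, -0.149], [-1.0, 0.007, -0.013]]
contact_force: [0.7, -0.9, -1.3]
grip_width: 0.0233
t 15.72 tip rail mm -18.4 -121.0 60.5 F rail 0.6 -1.0 -1.3 w 0.0233 toolx [ 0.014 -0.005 -1.   ]
delta [ 3.5 -1.  -0.4]
```

```bash
python3 -m pendant '{"delta_pos":[[3,-1,0],[3,0,0],[1,0,0]],"turn":[0,0,0],"hand":[-1,-1,-1]}' 30; python3 tip.py -18 -120 54 155
```

```text
time_s: 16.1
tcp_pos: [0.5623, -0.1162, 0.2091]
tcp_rot: [[0.015, 0.149, -0.989], [-0.006, -0.989, -0.149], [-1.0, 0.008, -0.014]]
contact_force: [-1.6, 1.6, 3.0]
grip_width: 0.0233
t 16.1 tip rail mm -17.6 -120.1 54.1 F rail -1.3 1.9 3.0 w 0.0233 toolx [ 0.015 -0.006 -1.   ]
delta [ 0.1 -0.1  0.4]
```

```bash
python3 -m pendant '{"delta_pos":[[0,0,0],[0,0,0],[0,0,0],[0,0,0],[-30,0,0],[-40,0,0],[-20,0,20],[0,0,20],[0,0,0]],"turn":[0,0,0,0,0,0,0,0,0],"hand":[1,1,1,1,1,1,-1,-1,-1]}' 30; python3 wl.py w8; python3 tip.py -64 -120 14
```

```text
time_s: 17.23
tcp_pos: [0.5209, -0.122, 0.3022]
tcp_rot: [[0.017, 0.149, -0.989], [-0.006, -0.989, -0.149], [-1.0, 0.009, -0.016]]
contact_force: [0.8, -0.1, 0.1]
grip_width: 0.0322
cam centre [ 0.5993 -0.1103  0.2728] tcp [ 0.5209 -0.122   0.3022]
[ 148  106   43   41 1301] [168.7 126. ] mid [ 0.5691 -0.0258  0.0686] med [ 0.5695 -0.0264  0.07  ] ext [0.022 0.022 0.006] [162. 195. 206.]
[ 298  139   38   39 1108] [317. 158.] mid [ 0.5631 -0.1179  0.0695] med [ 0.5634 -0.1178  0.0701] ext [0.022 0.022 0.005] [ 61. 141.  86.]
t 17.27 tip rail mm -58.2 -120.0 129.5 F rail 0.4 0.8 0.5 w 0.0242 toolx [ 0.018 -0.007 -1.   ]
delta [115.4  -1.1   7.8]
```

View pics/w8.png

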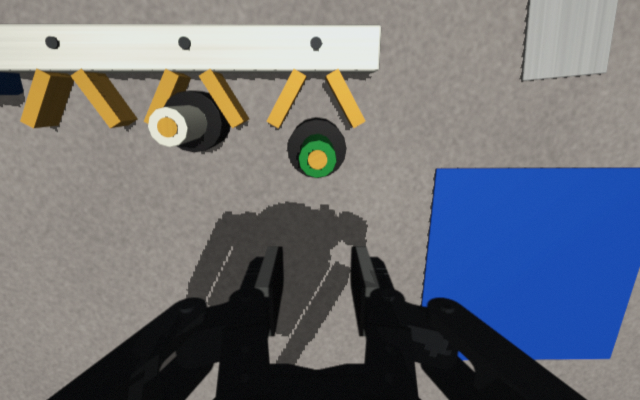

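Green stands upright at (317,158), rail (-19,-120.7), and white is still seated. I descend behind green and push.

```bash
python3 -m pendant '{"delta_pos":[[25,0,7],[30,0,0],[30,0,0],[20,0,0],[0,0,0]],"turn":[0,0,0,0,0],"hand":[-1,-1,-1,-1,-1]}' 30; python3 tip.py -64 -120.5 13
```

```text
time_s: 17.9
tcp_pos: [0.5195, -0.1233, 0.1942]
tcp_rot: [[0.02, 0.15, -0.989], [-0.006, -0.989, -0.15], [-1.0, 0.009, -0.019]]
contact_force: [-0.7, 0.5, 0.1]
grip_width: -0.0001
t 17.9 tip rail mm -60.0 -121.1 21.2 F rail -0.6 0.6 0.1 w -0.0001 toolx [ 0.02  -0.006 -1.   ]
delta [ 8.1 -0.7  4.2]
```

```bash
python3 -m pendant '{"delta_pos":[[5,0,0],[3,0,-4],[0,0,-5],[0,0,-5],[0,0,-4],[0,0,0]],"turn":[0,0,0,0,0,0],"hand":[-1,-1,-1,-1,-1,-1]}' 30; python3 tip.py -33 -120 13
```

```text
time_s: 18.65
tcp_pos: [0.5409, -0.1208, 0.1892]
tcp_rot: [[0.024, 0.15, -0.988], [-0.008, -0.989, -0.15], [-1.0, 0.011, -0.023]]
contact_force: [-1.0, -0.0, 0.2]
grip_width: -0.0004
t 18.65 tip rail mm -37.8 -122.1 16.2 F rail -1.0 0.1 0.2 w -0.0004 toolx [ 0.024 -0.008 -1.   ]
delta [ 3.3 -2.2 -4.7]
```

```bash
python3 -m pendant '{"delta_pos":[[1,0,-3],[1,0,-2],[0,0,-2],[0,0,-1]],"turn":[0,0,0,0],"hand":[-1,-1,-1,-1]}' 30; python3 tip.py -33 -120 13
```

```text
time_s: 19.15
tcp_pos: [0.5477, -0.1196, 0.1869]
tcp_rot: [[0.019, 0.15, -0.988], [-0.007, -0.989, -0.15], [-1.0, 0.01, -0.018]]
contact_force: [-8.1, -0.5, 6.0]
grip_width: -0.0004
t 19.15 tip rail mm -31.8 -121.8 13.9 F rail -8.1 0.7 6.0 w -0.0004 toolx [ 0.019 -0.007 -1.   ]
delta [ 0.8 -1.8  1.2]
```

Tip is at the same -31.8 mm as for white. One more small nudge to about 10–14 N, then back off and check.

```bash
python3 -m pendant '{"delta_pos":[[0,0,-1.5],[0,0,0]],"turn":[0,0],"hand":[-1,-1]}' 30; python3 tip.py -33 -120 13; python3 -m pendant '{"delta_pos":[[0,0,4],[0,0,10],[-10,0,25],[-40,0,0],[-50,0,0],[0,0,0]],"turn":[0,0,0,0,0,0],"hand":[-1,-1,-1,-1,-1,-1]}' 30;python3 tip.py -62 -120 100; python3 wl.py w9; python3 wfit.py w9
```

```text
time_s: 19.4
tcp_pos: [0.5481, -0.1195, 0.1863]
tcp_rot: [[0.015, 0.15, -0.989], [-0.007, -0.989, -0.15], [-1.0, 0.01, -0.014]]
contact_force: [-1.0, 0.4, 0.5]
grip_width: 0.0001
t 19.4 tip rail mm -32.1 -121.7 13.4 F rail -1.0 0.6 0.5 w 0.0001 toolx [ 0.015 -0.007 -1.   ]
delta [ 0.3 -1.7  0.9]
time_s: 20.15
tcp_pos: [0.5045, -0.1249, 0.2873]
tcp_rot: [[0.015, 0.15, -0.989], [-0.007, -0.989, -0.15], [-1.0, 0.009, -0.014]]
contact_force: [0.2, 0.6, 0.5]
grip_width: -0.0002
t 20.15 tip rail mm -75.9 -120.4 114.4 F rail 0.3 0.6 0.5 w -0.0002 toolx [ 0.015 -0.007 -1.   ]
delta [ 14.6  -0.5 -13.7]
cam centre [ 0.5829 -0.1132  0.2578] tcp [ 0.5045 -0.1249  0.2873]
[ 129   75   48   45 1636] [152.2  96.8] mid [ 0.569  -0.0259  0.0689] med [ 0.5692 -0.0266  0.0701] ext [0.022 0.022 0.006] [160. 193. 205.]
[ 294   75   43   45 1489] [315.2  97. ] mid [ 0.5823 -0.1144  0.0703] med [ 0.5825 -0.1143  0.0701] ext [0.022 0.022 0.003] [ 68. 151.  95.]
bench z 0.0027345620708998284
bar rect ((616.156494140625, -29.63861846923828), (23.389101028442383, 246.59356689453125), 8.75673770904541)
th 8.832249193593695 bar x [0.5930983 0.6160862] y [-0.24669815 -0.00286467]
plate y -0.2365 -0.2111 x 0.0005 0.0373
plate y -0.1936 -0.1680 x 0.0008 0.0373
plate y -0.1477 -0.1216 x 0.0009 0.0375
plate y -0.1049 -0.0853 x 0.0176 0.0381
plate y -0.0587 -0.0317 x 0.0012 0.0377
plate y -0.0157 0.0087 x 0.0008 0.0378
V -0.12 mid outer -0.20225396996821488 mid inner -0.20233876886084573 -> oy -0.08225396996821488
V -0.03 mid outer -0.11651503093455493 mid inner -0.11326660098438374 -> oy -0.08651503093455493
V 0.06 mid outer -0.02498258965080519 mid inner -0.023708225559549663 -> oy -0.08498258965080518
origin [0.56100314 0.00157235] seats [[0.5794, -0.117], [0.5656, -0.0281], [0.5518, 0.0609]] plunger [0.58254464 0.13647959]
```

View pics/w9.png

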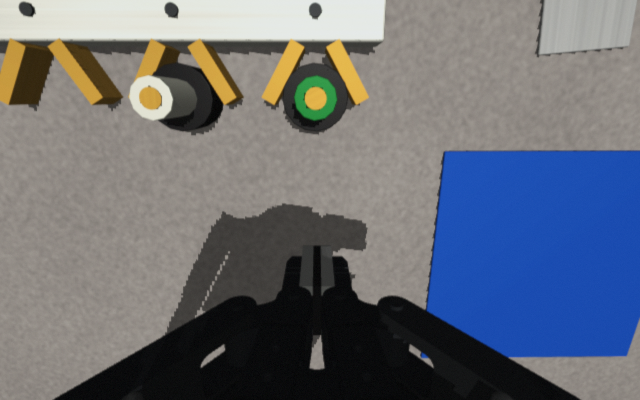

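Both are seated: green reads (0.5823,-0.1144) against the seat at (0.5821,-0.1144), and the spacing is 90 mm. On to the plunger.

```bash
python3 -m pendant '{"delta_pos":[[0,-35,0],[0,-35,-15],[0,-35,-15],[0,-35,-15],[0,-35,-15],[0,-30,-15],[0,0,0],[0,0,0]],"turn":[0,0,0,0,0,0,0,0],"hand":[-1,-1,-1,-1,-1,-1,-1,-1]}' 30;python3 tip.py 42 130 100; python3 wl.py w10
python3 - <<'E'
from h import *
z=np.load("pics/w10.npz"); im,d,K,R,t=[z[k] for k in("im","d","K","R","t")]
W=cloud(d,K,R,t); v=im.max(2)
m=(W[...,2]>0.081)&(W[...,2]<0.091)&(W[...,0]>0.55)&(W[...,0]<0.65)&(W[...,1]>0.1)&(W[...,1]<0.19)
P=W[m]; print(m.sum(), np.nanpercentile(P,[1,50,99],axis=0).round(4), ((np.nanpercentile(P,1,0)+np.nanpercentile(P,99,0))/2).round(4))
E
```

```text
time_s: 21.2
tcp_pos: [0.5419, 0.0945, 0.2708]
tcp_rot: [[-0.005, 0.148, -0.989], [-0.006, -0.989, -0.148], [-1.0, 0.005, 0.005]]
contact_force: [0.3, -0.5, 0.7]
grip_width: -0.0001
t 21.2 tip rail mm -9.5 91.7 97.8 F rail 0.3 -0.5 0.7 w -0.0001 toolx [-0.005 -0.006 -1.   ]
delta [ -2.7 -38.4 -51.5]
cam centre [0.6198 0.106  0.2396] tcp [0.5419 0.0945 0.2708]
[ 507  197   48   43 1490] [531.  218.2] mid [ 0.5692 -0.0246  0.0686] med [ 0.5698 -0.0232  0.0701] ext [0.022 0.022 0.007] [146. 176. 185.]
4305 [[0.5702 0.1223 0.0822]
 [0.5877 0.1385 0.0854]
 [0.6033 0.1556 0.0873]] [0.5867 0.139  0.0848]
```

View pics/w10.png

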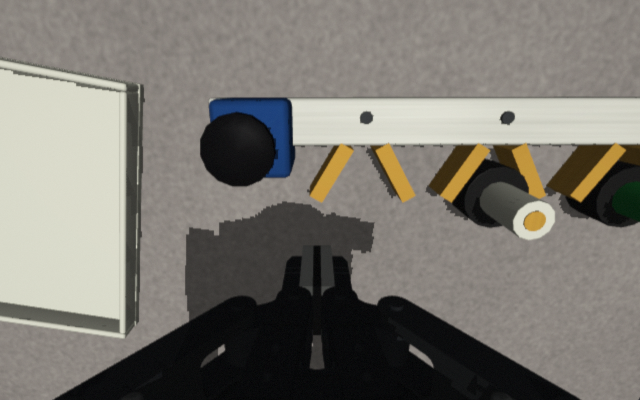

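The plunger head is at (238,148), measured (0.5867,0.139), which matches the fit. I raise a little and move over it.

```bash
python3 -m pendant '{"delta_pos":[[-12,0,0],[0,-18,-25],[0,-18,-25],[0,0,0],[0,0,0]],"turn":[0,0,0,0,0],"hand":[-1,-1,-1,-1,-1]}' 30;python3 tip.py 42 130 86
```

```text
time_s: 21.88
tcp_pos: [0.5872, 0.1336, 0.2858]
tcp_rot: [[-0.003, 0.142, -0.99], [-0.006, -0.99, -0.142], [-1.0, 0.006, 0.004]]
contact_force: [0.2, -0.5, -0.7]
grip_width: -0.0003
t 21.88 tip rail mm 41.3 123.5 112.8 F rail 0.2 -0.5 -0.7 w -0.0003 toolx [-0.003 -0.006 -1.   ]
delta [26.7 -6.7 -0.8]
```

```bash
python3 -m pendant '{"delta_pos":[[0,-6,0],[10,0,0],[8,0,0],[0,0,0]],"turn":[0,0,0,0],"hand":[-1,-1,-1,-1]}' 30;python3 tip.py 42 130 86
```

```text
time_s: 22.38
tcp_pos: [0.5849, 0.1381, 0.2664]
tcp_rot: [[-0.004, 0.14, -0.99], [-0.006, -0.99, -0.14], [-1.0, 0.006, 0.005]]
contact_force: [0.3, 0.0, 0.1]
grip_width: -0.0001
t 22.38 tip rail mm 39.5 128.2 93.4 F rail 0.3 -0.0 0.1 w -0.0001 toolx [-0.004 -0.006 -1.   ]
delta [ 7.4 -1.8 -2.5]
```

```bash
cat > chk.py <<'E'
from h import *
import sys
im,d,K,R,t,s=cam("top"); W=cloud(d,K,R,t)
m=(W[...,2]>0.055)&(W[...,2]<0.084)&(W[...,0]>0.35)&(W[...,0]<0.62)&(W[...,1]>-.5)
h=cv2.cvtColor(im,cv2.COLOR_BGR2HSV)
n,l,st,c=cv2.connectedComponentsWithStats(m.astype(np.uint8))
for i in range(1,n):
    if 20<st[i,4]<150: print(st[i],c[i].round(1),(ray(c[i],0.070,K,R,t)+[0.003,-0.0035,0]).round(4),im[l==i].mean(0).round())
big=cv2.resize(im[130:310,150:490],None,fx=2.3,fy=2.3,interpolation=cv2.INTER_CUBIC); cv2.imwrite(f"pics/{sys.argv[1]}.png",big)
E
python3 chk.py t1
python3 -m pendant '{"delta_pos":[[3,-2,-2],[4,0,0],[4,0,0],[4,0,0],[4,0,0]],"turn":[0,0,0,0,0],"hand":[-1,-1,-1,-1,-1]}' 30;python3 tip.py 42 130 74
```

```text
[356 209   9   9  68] [359.9 213. ] [ 0.5824 -0.1152  0.07  ] [ 50. 122.  82.]
[323 214   9   9  66] [327.  217.9] [ 0.5695 -0.0267  0.07  ] [144. 174. 186.]
time_s: 23.05
tcp_pos: [0.5873, 0.1405, 0.2484]
tcp_rot: [[-0.002, 0.14, -0.99], [-0.006, -0.99, -0.14], [-1.0, 0.006, 0.003]]
contact_force: [-4.4, -0.3, 7.1]
grip_width: 0.0001
t 23.05 tip rail mm 42.5 130.2 75.4 F rail -4.4 0.3 7.1 w 0.0001 toolx [-0.002 -0.006 -1.   ]
delta [1.4 0.2 0.5]
```

View pics/t1.png

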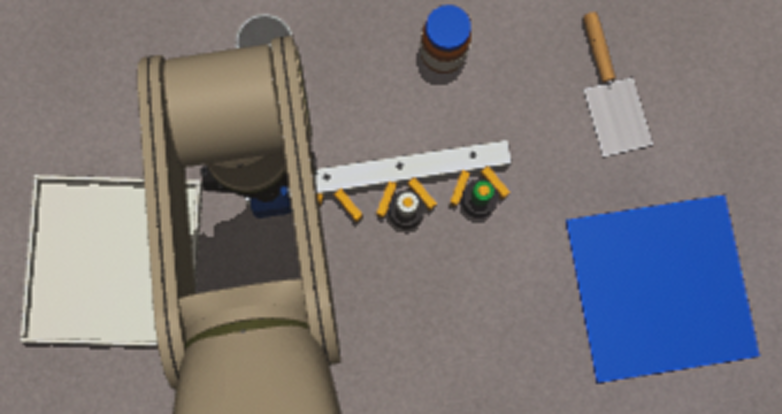

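Both electrodes show seated (white (407,203), green (482,190) in the zoom). The plunger is at about 75.4 mm, so I press on to the stop.

```bash
python3 -m pendant '{"delta_pos":[[4,0,0],[4,0,0],[4,0,0]],"turn":[0,0,0],"hand":[-1,-1,-1]}' 30;python3 tip.py 42 130 74
```

```text
time_s: 23.42
tcp_pos: [0.5877, 0.1407, 0.2471]
tcp_rot: [[-0.002, 0.141, -0.99], [-0.007, -0.99, -0.141], [-1.0, 0.006, 0.003]]
contact_force: [-20.1, -4.1, 35.5]
grip_width: -0.0001
t 23.43 tip rail mm 43.0 130.3 74.1 F rail -20.5 -1.0 35.5 w -0.0001 toolx [-0.002 -0.007 -1.   ]
delta [0.1 0.3 1. ]
```

At the stop (74.1 mm, 35 N). I hold it for over a second with less pressing.

```bash
python3 -m pendant '{"delta_pos":[[2,0,0],[2,0,0],[2,0,0],[2,0,0],[2,0,0],[2,0,0]],"turn":[0,0,0,0,0,0],"hand":[-1,-1,-1,-1,-1,-1]}' 30;python3 tip.py 42 130 74; python3 chk.py t2;  python3 -m pendant '{"delta_pos":[[2.5,0,0],[2.5,0,0],[2.5,0,0]],"turn":[0,0,0],"hand":[-1,-1,-1]}' 30;python3 tip.py 42 130 74
```

```text
time_s: 24.18
tcp_pos: [0.5877, 0.1408, 0.2473]
tcp_rot: [[-0.001, 0.141, -0.99], [-0.007, -0.99, -0.141], [-1.0, 0.007, 0.002]]
contact_force: [-11.3, -2.1, 18.8]
grip_width: 0.0
t 24.18 tip rail mm 43.2 130.3 74.3 F rail -11.5 -0.4 18.8 w 0.0 toolx [-0.001 -0.007 -1.   ]
delta [0.3 0.3 1.2]
[356 209   9   9  66] [359.9 212.9] [ 0.5827 -0.1152  0.07  ] [ 50. 124.  84.]
[262 211  11   8  36] [267.7 215.4] [0.5771 0.1319 0.07  ] [27. 25. 26.]
[323 214   9   9  67] [326.9 217.9] [ 0.5694 -0.0266  0.07  ] [143. 173. 185.]
time_s: 24.6
tcp_pos: [0.5877, 0.1409, 0.2473]
tcp_rot: [[-0.0, 0.142, -0.99], [-0.008, -0.99, -0.142], [-1.0, 0.007, 0.002]]
contact_force: [-13.2, -3.1, 22.1]
grip_width: 0.0001
t 24.6 tip rail mm 43.3 130.3 74.3 F rail -13.6 -1.0 22.1 w 0.0001 toolx [-0.    -0.008 -1.   ]
delta [0.3 0.3 1.3]
```

Held for more than 1.1 s at the stop with both seated. I release and go to white.

```bash
python3 -m pendant '{"delta_pos":[[-10,0,0],[-25,0,0],[-15,20,8],[0,35,9],[0,35,9],[0,35,9],[0,30,8],[0,0,0],[0,0,0]],"turn":[0,0,0,0,0,0,0,0,0],"hand":[-1,-1,-1,1,1,1,1,1,1]}' 30;python3 tip.py 0 -30 55 155; python3 wl.py w11
```

```text
time_s: 25.72
tcp_pos: [0.567, -0.0222, 0.2996]
tcp_rot: [[0.003, 0.143, -0.99], [-0.007, -0.99, -0.143], [-1.0, 0.008, -0.002]]
contact_force: [0.0, -0.1, 0.4]
grip_width: 0.0856
t 25.73 tip rail mm -0.8 -27.8 144.6 F rail 0.0 -0.1 0.4 w 0.0856 toolx [ 0.003 -0.007 -1.   ]
delta [89.6  1.5 -0.7]
cam centre [ 0.6452 -0.0111  0.269 ] tcp [ 0.567  -0.0222  0.2996]
[ 38 126  41  56 214] [ 67.5 150.7] mid [0.5894 0.1302 0.0781] med [0.5936 0.1239 0.0783] ext [0.03  0.019 0.004] [15. 11. 10.]
[ 436  196   39   37 1059] [455.6 213.9] mid [ 0.5828 -0.1138  0.0687] med [ 0.5833 -0.113   0.0701] ext [0.022 0.022 0.006] [ 46. 110.  66.]
[ 301  198   37   36 1008] [319.2 215.3] mid [ 0.5694 -0.0253  0.0687] med [ 0.57   -0.0252  0.0702] ext [0.022 0.022 0.006] [121. 147. 156.]
```

View pics/w11.png

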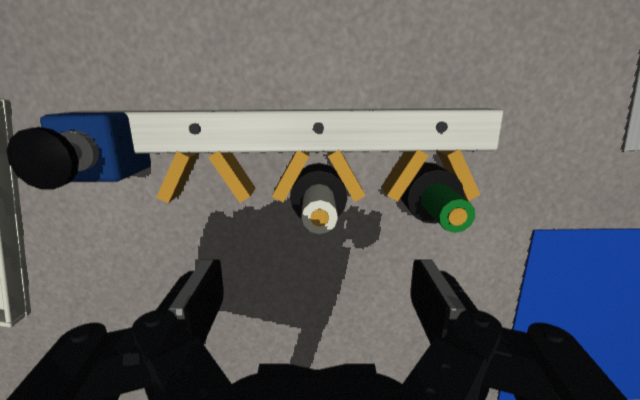

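Both are still seated (white (319,215), green (456,214)) and the plunger is up. I grip white.

```bash
python3 -m pendant '{"delta_pos":[[25,1,0],[30,0,0],[15,0,0],[5,0,0],[0,0,0]],"turn":[0,0,0,0,0],"hand":[1,1,1,1,1]}' 30;python3 tip.py 0 -30 55 155
```

```text
time_s: 26.4
tcp_pos: [0.5689, -0.0197, 0.224]
tcp_rot: [[0.006, 0.148, -0.989], [-0.007, -0.989, -0.148], [-1.0, 0.008, -0.005]]
contact_force: [1.3, -0.9, 0.7]
grip_width: 0.0855
t 26.4 tip rail mm 1.8 -25.6 69.0 F rail 1.2 -1.1 0.7 w 0.0855 toolx [ 0.006 -0.007 -1.   ]
delta [14.1  4.3  1.8]
```

```bash
python3 -m pendant '{"delta_pos":[[8,3,1],[5,0,0],[0,0,0],[0,0,0],[0,0,0],[0,0,0],[0,0,0],[0,0,0]],"turn":[0,0,0,0,0,0,0,0],"hand":[1,1,1,-1,-1,-1,-1,-1]}' 40;python3 tip.py 0 -30 55 155
```

```text
time_s: 27.4
tcp_pos: [0.5697, -0.0235, 0.2132]
tcp_rot: [[0.011, 0.148, -0.989], [-0.008, -0.989, -0.148], [-1.0, 0.009, -0.009]]
contact_force: [-1.0, 0.0, -0.2]
grip_width: 0.0232
t 27.4 tip rail mm 2.7 -29.7 58.2 F rail -1.0 0.2 -0.2 w 0.0232 toolx [ 0.011 -0.008 -1.   ]
delta [3.2 0.3 2.8]
```

```bash
python3 -m pendant '{"delta_pos":[[-20,0,0],[-45,0,5],[-40,0,30],[0,-30,0],[0,-42,0],[0,-42,0],[0,-42,0],[0,-42,0],[0,-42,-14],[0,-42,-14],[0,0,0],[0,0,0]],"turn":[0,0,0,0,0,0,0,0,0,0,0,0],"hand":[-1,-1,-1,-1,-1,-1,-1,-1,-1,-1,-1,-1]}' 40;python3 st.py 0.548 0.325 0.22; python3 wl.py w12
```

```text
time_s: 28.9
tcp_pos: [0.5176, 0.2637, 0.3335]
tcp_rot: [[0.02, 0.147, -0.989], [-0.005, -0.989, -0.147], [-1.0, 0.008, -0.019]]
contact_force: [-0.1, -0.2, -3.4]
grip_width: 0.0226
t 28.9 tcp [0.5176 0.2637 0.3335] F [-0.1 -0.2 -3.4] w 0.0226 down 0.99978
turn to rail: -0.0022 j [ 22.2   6.6  93.8  -0.7  78.7 103.9]
tool delta mm [113.8 -57.1 -36.9]
grasp pt [0.5208 0.2629 0.1785] grasp delta mm [113.7 -58.4 -33.9]
cam centre [0.5962 0.2752 0.3043] tcp [0.5176 0.2637 0.3335]
[480 116  32  48 109] [488.  137.1] mid [0.5875 0.15   0.078 ] med [0.589  0.1546 0.0784] ext [0.033 0.014 0.004] [20. 16. 13.]
```

View pics/w12.png

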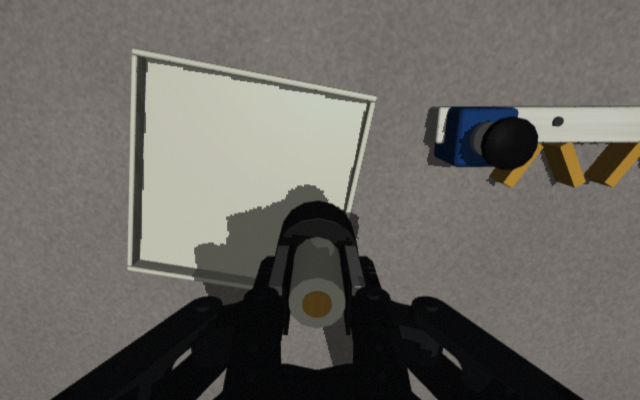

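White is held at (317,300). The tray's visible corners are at (133,51), (375,98) and (130,268), and I'll turn those into a tray pose.

Run:
```python
from h import *
z=np.load("pics/w12.npz"); K,R,t=[z[k] for k in("K","R","t")]
A,B,C=[ray(p,0.022,K,R,t) for p in((133,51),(375,98),(130,268))]
print(A,B,C,np.linalg.norm(A-B),np.linalg.norm(A-C),"centre",(B+C)/2)
```

```text
[0.61012714 0.42121274 0.022     ] [0.60339401 0.22508477 0.022     ] [0.41586188 0.4267891  0.022     ] 0.19624350504664384 0.19434528008090973 centre [0.50962794 0.32593694 0.022     ]
```

```bash
python3 -m pendant '{"delta_pos":[[0,-26,-16],[0,-26,-16],[25,0,0],[30,0,0],[25,0,0],[0,0,0]],"turn":[0,0,0,0,0,0],"hand":[-1,-1,-1,-1,-1,-1]}' 40;python3 st.py 0.547 0.326 0.22
```

```text
time_s: 29.7
tcp_pos: [0.5457, 0.3138, 0.255]
tcp_rot: [[0.022, 0.137, -0.99], [-0.006, -0.99, -0.138], [-1.0, 0.009, -0.021]]
contact_force: [0.4, -0.6, -1.5]
grip_width: 0.0226
t 29.7 tcp [0.5457 0.3138 0.255 ] F [ 0.4 -0.6 -1.5] w 0.0226 down 0.99973
turn to rail: -0.0116 j [ 25.5  18.   89.3  -0.9  71.7 107.9]
tool delta mm [ 35.  -12.2  -2.2]
grasp pt [0.5492 0.3129 0.1001] grasp delta mm [ 34.9 -13.6   1.1]
```

```bash
python3 -m pendant '{"delta_pos":[[5,-12,0],[18,0,1],[6,0,0],[0,0,0]],"turn":[0,0,0,0],"hand":[-1,-1,-1,-1]}' 40;python3 st.py 0.547 0.326 0.22
```

```text
time_s: 30.2
tcp_pos: [0.5449, 0.3259, 0.2278]
tcp_rot: [[0.027, 0.136, -0.99], [-0.004, -0.991, -0.136], [-1.0, 0.007, -0.026]]
contact_force: [0.2, 0.3, -2.9]
grip_width: 0.0227
t 30.2 tcp [0.5449 0.3259 0.2278] F [ 0.2  0.3 -2.9] w 0.0227 down 0.99964
turn to rail: -0.0128 j [ 26.5  20.4  89.3  -0.9  69.  109. ]
tool delta mm [ 7.8  0.1 -1.9]
grasp pt [0.5491 0.3253 0.0728] grasp delta mm [ 7.8 -1.   2.1]
```

```bash
python3 -m pendant '{"delta_pos":[[4,0,0],[3,0,0],[1,0,0]],"turn":[0,0,0],"hand":[-1,-1,-1]}' 40;python3 st.py 0.547 0.326 0.22
```

```text
time_s: 30.58
tcp_pos: [0.5455, 0.326, 0.2202]
tcp_rot: [[0.028, 0.136, -0.99], [-0.003, -0.991, -0.136], [-1.0, 0.007, -0.027]]
contact_force: [0.1, 0.3, -2.7]
grip_width: 0.0227
t 30.57 tcp [0.5455 0.326  0.2202] F [ 0.1  0.3 -2.7] w 0.0227 down 0.99961
turn to rail: -0.0128 j [ 26.5  21.   89.5  -0.9  68.2 109. ]
tool delta mm [ 0.2  0.2 -1.5]
grasp pt [0.5498 0.3255 0.0652] grasp delta mm [ 0.1 -0.9  2.7]
```

```bash
python3 -m pendant '{"delta_pos":[[1.5,0,0],[1.5,0,0]],"turn":[0,0],"hand":[-1,-1]}' 40;python3 st.py 0.547 0.326 0.22
```

```text
time_s: 30.82
tcp_pos: [0.5461, 0.326, 0.2181]
tcp_rot: [[0.029, 0.136, -0.99], [-0.003, -0.991, -0.136], [-1.0, 0.007, -0.028]]
contact_force: [-3.0, -3.6, 9.3]
grip_width: 0.0229
t 30.82 tcp [0.5461 0.326  0.2181] F [-3.  -3.6  9.3] w 0.0229 down 0.99957
turn to rail: -0.0128 j [ 26.5  21.2  89.5  -0.9  67.9 109. ]
tool delta mm [-1.8  0.1 -0.9]
grasp pt [0.5506 0.3256 0.0632] grasp delta mm [-1.9 -0.9  3.5]
```

```bash
python3 -m pendant '{"delta_pos":[[0,0,0],[0,0,0],[0,0,0],[0,0,0],[-30,0,0],[-40,0,0],[-30,0,0],[0,0,40],[0,0,0]],"turn":[0,0,0,0,0,0,0,0,0],"hand":[1,1,1,1,1,1,1,1,1]}' 40; python3 wl.py w13; python3 tip.py 0 -120 55 155
```

```text
time_s: 31.95
tcp_pos: [0.5023, 0.3205, 0.3195]
tcp_rot: [[0.028, 0.136, -0.99], [-0.003, -0.991, -0.136], [-1.0, 0.007, -0.027]]
contact_force: [0.5, 0.5, 0.6]
grip_width: 0.0852
cam centre [0.5813 0.3312 0.2909] tcp [0.5023 0.3205 0.3195]
[582 106  38  56 205] [591.2 130.1] mid [0.5865 0.1495 0.0781] med [0.5877 0.1545 0.0785] ext [0.035 0.016 0.004] [14. 12. 11.]
[ 299  134   36   37 1005] [316.9 152.3] mid [0.5487 0.325  0.0723] med [0.5491 0.3252 0.0751] ext [0.022 0.022 0.009] [126. 154. 163.]
t 32.0 tip rail mm -7.7 321.0 166.0 F rail 1.0 0.1 0.1 w 0.0853 toolx [ 0.031 -0.001 -1.   ]
delta [113.8 440.3 -10.2]
```

View pics/w13.png

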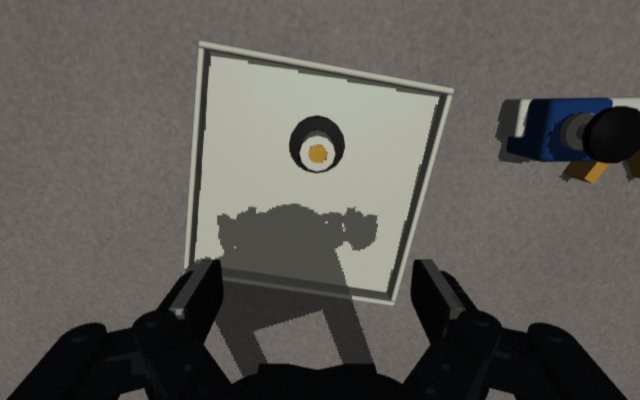

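White stands upright in the tray at (317,152), top at 75 mm. Back for green.

```bash
python3 -m pendant '{"delta_pos":[[0,48,0],[0,48,0],[0,48,0],[0,48,0],[0,48,-2],[0,48,-2],[0,48,-2],[0,48,-2],[0,30,0],[0,0,0],[0,0,0]],"turn":[0,0,0,0,0,0,0,0,0,0,0],"hand":[1,1,1,1,1,1,1,1,1,1,1]}' 40; python3 wl.py w14; python3 tip.py 0 -120 55 155
```

```text
time_s: 33.38
tcp_pos: [0.5779, -0.1032, 0.3272]
tcp_rot: [[0.044, 0.135, -0.99], [-0.002, -0.991, -0.135], [-0.999, 0.008, -0.043]]
contact_force: [0.7, -0.1, -0.2]
grip_width: 0.0853
cam centre [ 0.6573 -0.0926  0.2999] tcp [ 0.5779 -0.1032  0.3272]
[314 198  32  32 790] [329.5 213.6] mid [ 0.5828 -0.1142  0.0692] med [ 0.5833 -0.1141  0.0701] ext [0.022 0.022 0.006] [ 47. 114.  68.]
t 33.42 tip rail mm 4.2 -109.4 172.4 F rail -0.1 0.8 -0.8 w 0.0852 toolx [ 0.044 -0.002 -0.999]
delta [117.2   9.7   9.1]
```

View pics/w14.png

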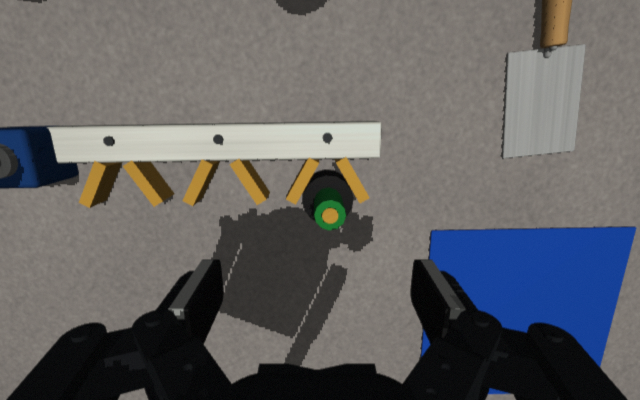

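```bash
python3 -m pendant '{"delta_pos":[[25,8,8],[30,0,0],[30,0,0],[12,0,0],[0,0,0]],"turn":[0,0,0,0,0],"hand":[1,1,1,1,1]}' 40;python3 tip.py 0 -120 55 155
```

```text
time_s: 34.05
tcp_pos: [0.5767, -0.107, 0.2295]
tcp_rot: [[0.048, 0.142, -0.989], [-0.002, -0.99, -0.143], [-0.999, 0.008, -0.047]]
contact_force: [0.0, -0.8, 0.9]
grip_width: 0.0854
t 34.05 tip rail mm 3.0 -113.3 74.7 F rail -0.1 -0.8 0.9 w 0.0854 toolx [ 0.048 -0.002 -0.999]
delta [19.6  6.6  3.9]
```

```bash
python3 -m pendant '{"delta_pos":[[8,6,4],[7,0,0],[0,0,0]],"turn":[0,0,0],"hand":[1,1,1]}' 40;python3 tip.py 0 -120 55 155
```

```text
time_s: 34.42
tcp_pos: [0.5754, -0.1139, 0.2164]
tcp_rot: [[0.052, 0.143, -0.988], [-0.003, -0.99, -0.143], [-0.999, 0.01, -0.051]]
contact_force: [-0.8, -0.5, -0.3]
grip_width: 0.0857
t 34.42 tip rail mm 1.3 -120.2 61.6 F rail -0.8 -0.4 -0.3 w 0.0857 toolx [ 0.052 -0.003 -0.999]
delta [ 6.5 -0.3  1.6]
```

```bash
python3 -m pendant '{"delta_pos":[[4,0,1],[0,0,0],[0,0,0],[0,0,0],[0,0,0],[0,0,0],[0,0,0]],"turn":[0,0,0,0,0,0,0],"hand":[1,-1,-1,-1,-1,-1,-1]}' 40;python3 tip.py 0 -120 55 155
```

```text
time_s: 35.3
tcp_pos: [0.575, -0.114, 0.2133]
tcp_rot: [[0.053, 0.143, -0.988], [-0.003, -0.99, -0.143], [-0.999, 0.01, -0.052]]
contact_force: [-0.4, 0.4, 0.8]
grip_width: 0.0227
t 35.3 tip rail mm 1.1 -120.3 58.5 F rail -0.4 0.5 0.8 w 0.0227 toolx [ 0.053 -0.003 -0.999]
delta [ 3.4 -0.3  1.3]
```

```bash
python3 -m pendant '{"delta_pos":[[-20,0,0],[-45,0,5],[-40,0,25],[0,-30,10],[0,-45,0],[0,-45,0],[0,-45,0],[0,-45,0],[0,-45,0],[0,-45,0],[0,-45,0],[0,0,0]],"turn":[0,0,0,0,0,0,0,0,0,0,0,0],"hand":[-1,-1,-1,-1,-1,-1,-1,-1,-1,-1,-1,-1]}' 40;python3 st.py 0.474 0.326 0.24;python3 chk.py t3
```

```text
time_s: 36.8
tcp_pos: [0.4783, 0.2303, 0.3315]
tcp_rot: [[0.07, 0.139, -0.988], [-0.004, -0.99, -0.139], [-0.998, 0.013, -0.068]]
contact_force: [0.8, -1.3, -1.5]
grip_width: 0.0229
t 36.8 tcp [0.4783 0.2303 0.3315] F [ 0.8 -1.3 -1.5] w 0.0229 down 0.99757
turn to rail: -0.0095 j [ 20.8  -2.4 103.2  -1.7  75.5 103.1]
tool delta mm [ 90.7 -96.6  -2.8]
grasp pt [0.4891 0.2298 0.1769] grasp delta mm [ 90.3 -98.6   7.8]
[262 211  10   7  25] [266.8 214.7] [0.579  0.1343 0.07  ] [34. 31. 31.]
```

```bash
python3 -m pendant '{"delta_pos":[[0,-30,2],[0,-35,2],[0,-28,2],[20,0,0],[25,0,0],[15,0,0],[0,0,0]],"turn":[0,0,0,0,0,0,0],"hand":[-1,-1,-1,-1,-1,-1,-1]}' 40;python3 st.py 0.474 0.326 0.24; python3 wl.py w15
```

```text
time_s: 37.72
tcp_pos: [0.4673, 0.3142, 0.2711]
tcp_rot: [[0.073, 0.13, -0.989], [-0.008, -0.991, -0.131], [-0.997, 0.017, -0.072]]
contact_force: [-0.6, 0.4, -2.0]
grip_width: 0.0229
t 37.73 tcp [0.4673 0.3142 0.2711] F [-0.6  0.4 -2. ] w 0.0229 down 0.99728
turn to rail: -0.0183 j [ 29.5   6.2 101.1  -2.6  69.3 112.9]
tool delta mm [ 31.4 -11.3  -5.9]
grasp pt [0.4787 0.313  0.1165] grasp delta mm [ 31.  -14.    5.2]
cam centre [0.5476 0.3243 0.2461] tcp [0.4673 0.3142 0.2711]
[ 287   90   47   49 1717] [309.6 114.1] mid [0.5483 0.3249 0.0753] med [0.5485 0.325  0.0752] ext [0.022 0.022 0.004] [133. 164. 171.]
[278 203  74  33 510] [314.4 212.9] mid [0.492  0.3146 0.0724] med [0.4979 0.3164 0.0729] ext [0.017 0.039 0.015] [9. 9. 9.]
```

View pics/w15.png

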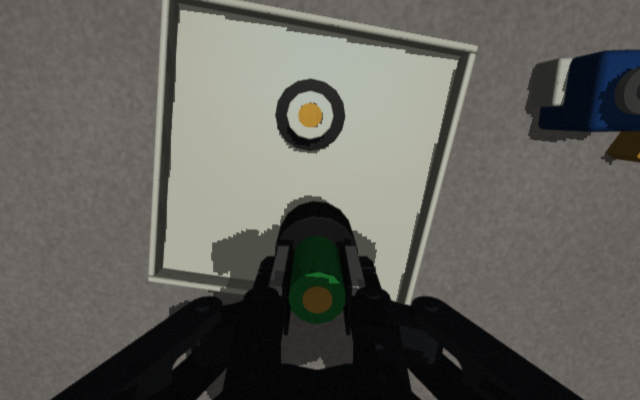

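```bash
python3 -m pendant '{"delta_pos":[[5,-12,4],[20,0,1],[8,0,0],[0,0,0]],"turn":[0,0,0,0],"hand":[-1,-1,-1,-1]}' 40;python3 st.py 0.474 0.326 0.22
```

```text
time_s: 38.28
tcp_pos: [0.4639, 0.3264, 0.2379]
tcp_rot: [[0.077, 0.13, -0.989], [-0.006, -0.991, -0.13], [-0.997, 0.016, -0.075]]
contact_force: [-0.3, -0.5, -1.5]
grip_width: 0.0227
t 38.27 tcp [0.4639 0.3264 0.2379] F [-0.3 -0.5 -1.5] w 0.0227 down 0.99704
turn to rail: -0.0184 j [ 30.8   9.  101.7  -2.8  65.6 114.4]
tool delta mm [18.6  1.4 -8.6]
grasp pt [0.4758 0.3255 0.0833] grasp delta mm [18.2 -1.   3.1]
```

```bash
python3 -m pendant '{"delta_pos":[[8,0,0],[6,0,0],[3,0,0]],"turn":[0,0,0],"hand":[-1,-1,-1]}' 40;python3 st.py 0.474 0.326 0.22
```

```text
time_s: 38.65
tcp_pos: [0.4656, 0.3264, 0.2204]
tcp_rot: [[0.078, 0.13, -0.989], [-0.005, -0.991, -0.13], [-0.997, 0.015, -0.076]]
contact_force: [0.3, 0.5, -1.4]
grip_width: 0.0228
t 38.65 tcp [0.4656 0.3264 0.2204] F [ 0.3  0.5 -1.4] w 0.0228 down 0.99697
turn to rail: -0.0184 j [ 30.7  10.6 102.1  -2.8  63.7 114.4]
tool delta mm [ 1.1  1.5 -8.2]
grasp pt [0.4776 0.3255 0.0659] grasp delta mm [ 0.6 -0.9  3.6]
```

```bash
python3 -m pendant '{"delta_pos":[[1.5,0,0],[1.5,0,0]],"turn":[0,0],"hand":[-1,-1]}' 40;python3 st.py 0.474 0.326 0.22
```

```text
time_s: 38.9
tcp_pos: [0.4663, 0.3264, 0.2181]
tcp_rot: [[0.079, 0.129, -0.988], [-0.005, -0.991, -0.13], [-0.997, 0.015, -0.077]]
contact_force: [-1.5, -2.7, 9.6]
grip_width: 0.0228
t 38.9 tcp [0.4663 0.3264 0.2181] F [-1.5 -2.7  9.6] w 0.0228 down 0.99689
turn to rail: -0.0185 j [ 30.7  10.8 102.1  -2.9  63.4 114.4]
tool delta mm [-1.3  1.4 -7.7]
grasp pt [0.4785 0.3256 0.0635] grasp delta mm [-1.8 -1.   4.3]
```

```bash
python3 -m pendant '{"delta_pos":[[0,0,0],[0,0,0],[0,0,0],[0,0,0],[-20,0,0],[-40,0,0],[-50,0,0],[-30,0,30],[0,0,0]],"turn":[0,0,0,0,0,0,0,0,0],"hand":[1,1,1,1,1,1,1,1,1]}' 40; python3 wl.py w16
```

```text
time_s: 40.02
tcp_pos: [0.4247, 0.3233, 0.3666]
tcp_rot: [[0.083, 0.129, -0.988], [-0.002, -0.992, -0.13], [-0.997, 0.012, -0.082]]
contact_force: [0.3, -0.4, -0.5]
grip_width: 0.0856
cam centre [0.5052 0.3336 0.3426] tcp [0.4247 0.3233 0.3666]
[558  24  26  46 136] [563.9  50.6] mid [0.5832 0.1456 0.0778] med [0.5788 0.1539 0.0784] ext [0.029 0.023 0.004] [12. 10.  8.]
[315  48  32  35 820] [330.3  64.7] mid [0.5479 0.3251 0.0718] med [0.5478 0.3252 0.0751] ext [0.022 0.022 0.01 ] [139. 168. 174.]
[304 140  29  30 662] [318.3 154.6] mid [0.4784 0.3252 0.073 ] med [0.4787 0.3253 0.0752] ext [0.022 0.022 0.008] [ 47. 110.  68.]
```

View pics/w16.png

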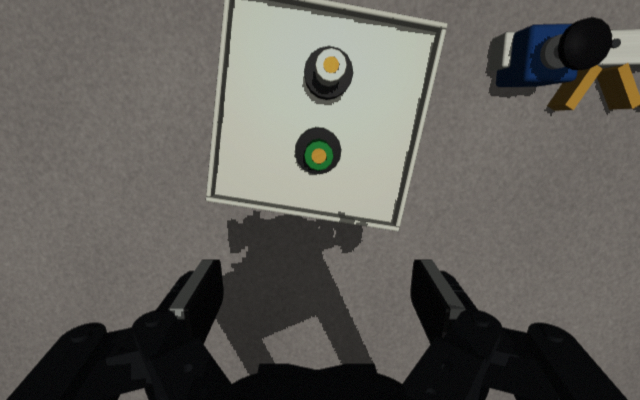

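Both stand in the tray, white at (330,65) and green at (318,155), tops at 75 mm. Last check: the plunger height and the other things.

Run:
```python
from h import *
z=np.load("pics/w16.npz"); W=cloud(z["d"],z["K"],z["R"],z["t"]); m=(W[...,2]>0.06)&(W[...,2]<0.095)&(abs(W[...,0]-.5865)<.01)&(abs(W[...,1]-.139)<.01); print("plunger z",np.nanmedian(W[m][:,2]))
W0=np.load("W.npy"); im,d,K,R,t,s=cam("top"); W=cloud(d,K,R,t)
for n,(a,b,c,e) in dict(jar=(132,161,333,355),spat=(135,197,403,434),beaker=(136,166,253,278)).items():
    print(n,np.nanmedian(abs(W0[a:b,c:e,2]-W[a:b,c:e,2])).round(4))
cv2.imwrite("pics/t4.png",im); print(monitor.observe()["contact_force"])
```

```text
plunger z 0.08597100041616958
jar 0.0028
spat 0.003
beaker 0.0029
[-0.07274161 -0.02849414 -0.45097275]
```

View pics/t4.png

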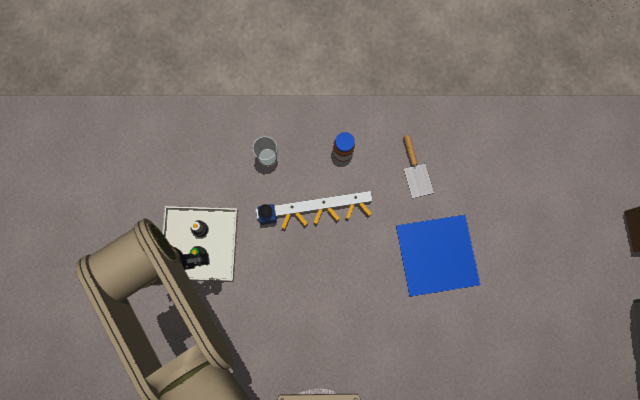

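The top view shows white at (200,228) and green at (197,254) in the tray. The beaker, jar and spatula are where they started, and the plunger is up at 86 mm. I'm handing in.

```bash
python3 -c "
from cell import manip
print(manip.hand_in())"
```

```text
the job is handed in; nothing more can be done
None
```

The contact check is done and the job is handed in at about 40 s of the 210 s allowed; the hand-in reports no verdict.

- **Electrodes:** Only two were present, white and green. I stood white before the middle V (rail y = -30 mm) and green before the V at y = -120 mm, then pushed each in low on the puck.
- **Seating:** The wrist camera put both centres within about 0.3 mm of the fitted seats, and the top view while the plunger was down still showed them seated.
- **Plunger:** I pressed it to its stop, with the fingertips at 74 mm, for just over a second. It came back up, and the last reading was 86 mm.
- **Tray:** Both electrodes stand upright and released in the white tray, tops at 75 mm as expected, with the gripper clear above them and no force on the tool.
- **Left alone:** The beaker, jar and spatula show no displacement in the top view.

**Disagreements:** The top camera read positions about 3 mm off the wrist camera. I used the wrist values, which matched where the parts actually touched. The tool also drifted to about 0.08 rad of tilt by the end, but the electrodes came to stand flat when let go.

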